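Fit out the microscope nosepiece: filter slide and objectives

TASK

Get the inverted microscope ready: push the filter slide nose first through the gate under the nosepiece until it is fully home, and screw every objective standing on the bench fully down into the port whose collar matches its band. An objective only catches if you set it upright in the mouth, turn it backward until it drops a step into the thread start, and then turn it forward until it stops. Leave the bottle, the tissue packet and the optics box where they are.

Things in the scene. Friction and masses are not known exactly. Their poses are not given: they have to be found in the camera images.
- nosepiece: Grey nosepiece block of an inverted microscope, fixed, 90 (own x) x 250 (own y) x 70 mm high. Origin: centre of its underside, on the bench; own x points from its front face (robot side) into the block, z up. On top three threaded ports in a row at own y -85, 0, +85 mm, bores 40 mm wide, 40 mm deep; which collar is where varies. The gate for the filter slide is in the middle of the front face.
- gate_mouth (a point): Centre of the gate's opening in the front face, on the bench (z = 0); axes as the nosepiece, x points into the gate. The gate runs under the block's overhang: 42 mm wide, 18 mm high, 80 mm deep to its end stop; its floor is the bench.
- filter_slide: Aluminium filter slide lying on the bench, 0.15 kg: flat bar 120 (own x, -60 to +60 mm) x 36 x 10 mm with two round coloured glasses, its nose (27 mm wide) at +x, an upright orange handle block at the other end. Origin: centre of the bar's underside. It enters the gate nose first; against the end stop its origin is at own x = -25 mm of the nosepiece.
- slide_handle (a point): Grip point of the slide's orange handle, which is 24 mm (own x) x 16 mm (own y) and 48 mm tall, centred at own x = -72 mm; this point is 36 mm above the underside. Pinch it across own y from above. Axes as the slide.
- port_row (a point): Centre of the block's top face, 70 mm above the bench. All ports have a right-hand thread with three starts 120 degrees apart, lying at an unknown angle that differs from port to port. About 1.5 mm of radial play; turning takes little force. Set in the mouth, an objective first rides on top of the thread, its foot 22 to 29 mm below this face (by chance it may drop straight into the start).
- thread_back (a point): Same point as port_row. Backward: counter-clockwise from above, a riding objective climbs up to 6 mm and within a third of a turn (100 degrees) comes over the start, where a stop ends the turn; let go or pressed lightly, it drops there to 35 mm below the top face. Turned forward while riding, it jams against a stop and does not engage.
- thread_forward (a point): Same point as port_row. Forward: clockwise from above, a dropped objective runs under the thread and sinks to 40 mm below the top face, up to its end stop about 85 degrees from the start; its barrel is then 2 mm above the block. Gripped, it may hang a little high until let go.
- objective_yellow: Microscope objective with a yellow band, may be absent; stands upright. Steel barrel 42 mm in diameter from 42 to 90 mm above its foot, yellow band at 81 to 88 mm, then a nose tapering to 26 mm at 102 mm height; below the barrel a brass pilot 37 mm in diameter, then (below 20 mm) a 26 mm stub with three thread lugs at its foot (37 mm over them, 4 mm high). Origin: centre of the foot, z up the barrel. 0.25 kg.
- port_yellow: The threaded port with the flat yellow collar (44 mm inside, 54 mm outside diameter) round its mouth, for the objective with the yellow band. Origin: centre of the mouth, level with the block's top face; z up. Its orientation says nothing about the thread start.
- objective_blue: Microscope objective with a blue band, may be absent; stands upright. Steel barrel 42 mm in diameter from 42 to 90 mm above its foot, blue band at 81 to 88 mm, then a nose tapering to 26 mm at 102 mm height; below the barrel a brass pilot 37 mm in diameter, then (below 20 mm) a 26 mm stub with three thread lugs at its foot (37 mm over them, 4 mm high). Origin: centre of the foot, z up the barrel. 0.25 kg.
- port_blue: The threaded port with the flat blue collar (44 mm inside, 54 mm outside diameter) round its mouth, for the objective with the blue band. Origin: centre of the mouth, level with the block's top face; z up. Its orientation says nothing about the thread start.
- objective_red: Microscope objective with a red band, may be absent; stands upright. Steel barrel 42 mm in diameter from 42 to 90 mm above its foot, red band at 81 to 88 mm, then a nose tapering to 26 mm at 102 mm height; below the barrel a brass pilot 37 mm in diameter, then (below 20 mm) a 26 mm stub with three thread lugs at its foot (37 mm over them, 4 mm high). Origin: centre of the foot, z up the barrel. 0.25 kg.
- port_red: The threaded port with the flat red collar (44 mm inside, 54 mm outside diameter) round its mouth, for the objective with the red band. Origin: centre of the mouth, level with the block's top face; z up. Its orientation says nothing about the thread start.
- dropper_bottle: White dropper bottle with a red cap, 32 mm diameter, 95 mm high, origin under its centre. Leave alone.
- tissue_box: White packet of lens tissue, 50 x 72 x 28 mm, origin under its centre. Leave alone.
- optic_box: Flat clear optics box, 63 x 64 x 18 mm, origin under its centre. Leave alone.

How it is judged (in metres and radians):
At the end, for the whole second after the job is handed in: Each present objective stands upright in the port of its colour (within 4 mm, 0.08 rad), screwed forward to the end: foot at least 38 mm below the block's top (stop 40, mere drop 35). The filter slide lies in the gate within 5 mm of its end stop. All at rest (horizontal distance between objective_yellow and port_yellow below 0.004 m and z of objective_yellow in the frame of nosepiece between 0.026 and 0.032 m and angle between each of objective_yellow, objective_blue, objective_red's own z axis and vertical below 0.08 rad and linear speed of each of objective_yellow, objective_blue, objective_red, filter_slide below 0.02 m/s and horizontal distance between objective_blue and port_blue below 0.004 m and z of objective_blue in the frame of nosepiece between 0.026 and 0.032 m and horizontal distance between objective_red and port_red below 0.004 m and z of objective_red in the frame of nosepiece between 0.026 and 0.032 m and x of filter_slide in the frame of nosepiece between -0.03 and -0.02 m and y of filter_slide in the frame of nosepiece between -0.006 and 0.006 m and z of filter_slide in the frame of nosepiece below 0.006 m); the robot touches nothing.
It fails at once if the dropper bottle is moved by more than 3 cm (distance of dropper_bottle from where it was at the start of the episode above 0.03 m).
It fails at once if the tissue packet is moved by more than 3 cm (distance of tissue_box from where it was at the start of the episode above 0.03 m).
It fails at once if the optics box is moved by more than 3 cm (distance of optic_box from where it was at the start of the episode above 0.03 m).
Of objective_yellow, objective_blue, objective_red only 2 to 3 are there at a start; the rules pass over those that are not, and their reading is None.
At some moment in a run one of filter_slide may be knocked a few centimetres aside while the robot is not near it.
It also fails if it takes over 210 s, if anything falls off the work surface, if the arm or the gripper's body presses on something with over 40 N, if the wrist force passes 120 N, or if a joint passes its speed limit or range.

ROBOT

A 6-joint arm with a two-finger parallel gripper is mounted at the origin on a cart in front of the work surface, level with it; the furniture and walls round the work are solid. World frame = base frame: x ahead of the robot, y to its left, z up, the work surface at z = 0. Lengths are in mm, angles in rad, forces in N, time in s.
With the tool pointing down it reaches from about 300 to 1000 mm from the base axis. Payload 5.1 kg.
Tool frame: the origin (TCP) lies midway between the tips of the shut fingers; the grasp point (between the pads) lies 19 mm behind it (env.tcp_to_grasp is the distance from the TCP to the grasp point, in mm); z points along the fingers, y is the line along which they close (so a half turn about z gives the same grasp; the last joint's range is limited). The gripper opens to 95 mm and grips with 3 to 60 N. Pads are 20 mm wide; open, the fingers measure 119 mm over their backs; the gripper's body (75 mm by 180 mm) begins 59 mm behind the grasp point.
Start: joints at [-1.309, 0.124, 1.65, -0, 1.367, -0.083], TCP at [219.673, -611.742, 214.656] pointing down, gripper open.
Joint ranges: [-2.61, 2.61], [-1.02, 2.33], [0.03, 2.71], [-1.35, 4.49], [0.32, 2.68], [-2.91, 2.91]. Speed limits (rad/s): [2.57, 2.57, 3.14, 3.14, 3.14, 3.14].

INTERFACE

Orientations are given as a unit quaternion [w, x, y, z].
In Python, from rig import env, camera, finder gives the robot as it stands.
- The arm moves only by the tool send_rows, never from a script. Its argument "deltas" is a list of rows, each an object of numbers: "wx", "wy", "wz": the turn, a rotation vector about the world's x, y, z in rad; "tx", "ty", "tz": the shift along the world's x, y, z in cm; "fingers": the closure, from 0 (fully open) to 1 (shut). A call has 1 to 10 rows; each row is the pose to reach, as a shift and turn from the pose commanded when the call began; what a row does not reach only later rows make up. A row lasts 1/10 s, in which the tool goes at most 50 mm and 8.59 degrees, less where a joint would pass 70% of its speed; a pose out of reach is approached as far as the arm can. A call with a gripper value outside its range is refused whole. The fingers move at their own pace and stop on an object; "squeeze" is the grip in N (left out, the last holds). Time passes only in rows, so rows that repeat a pose let the fingers close. It gives the time, the measured TCP pose, the force, the opening and the grip force at its end, in the units of the state.
- env.sense(): the state, without advancing time (a new reading comes with each control period).
- camera(name): name is "scene" or "top" or "wrist"; returns a dict with "img" (480x640x3 uint8, blue, green, red), "mtx" (3x3 intrinsics, pixels), "dist" ([k1, k2, p1, p2, k3] as OpenCV has them; the pictures are not rectified), "pose" (4x4, takes a point from camera to world coordinates). Camera axes: x right, y up, looking along -z (the intrinsics and any distortion apply to the point x, -y, -z); pixel columns grow to the right and rows downward; lengths in mm; the calibration is good to about 2 mm. A picture is of the moment at which its call begins. There is no depth.
- env.sign_off(): hands the job in; it is judged then, once.
Trained networks look in the newest picture that a camera, given by its name, has taken for a name from the list of things; names that differ only in an ending like _2 or _b are one class to them, and where a whole thing is asked for, a point or a joint stands for the part that bears it (a point fixed in the world has none). Each returns a list of dicts, best first, with "score" (0 to 1); they miss things now and then, are a little off and sometimes report something else, mostly with a low value. They report only what shows in the picture. A call takes as long as a camera call.
- finder.search_frame(camera, name): "location" ([x, y, z] in mm, in the coordinates of the camera as it stood for that picture, good to about 4 mm: the middle of the surface that is visible of it).
- finder.landmark_of(camera, name): "location" ([x, y, z] in mm, in the coordinates of the camera as it stood for that picture, good to about 4 mm: a listed point, or the origin of a listed thing).
The state is a dict: "t": time; "joints": joint angles; "qd": joint speeds; "joint_torque": joint torques, N m; "ee_pos": TCP position; "ee_rot": TCP orientation; "wrist_force": force on the tool from outside, world axes, zero at the start; "wrist_torque": the same for the moment, N m; "grip_width": finger opening in mm; "gripper_force": force on a finger pad.
Only numpy, scipy, OpenCV 4.12 (cv2) and the standard library are available. Lean on these libraries where they do the work, as an engineer would, in place of code of your own. Each camera call takes 0.05 s, during which the arm holds its last target. There are 200 camera calls.

## Working session

There is one attempt and no reset: what is moved stays moved. The work goes in short steps, Python scripts to look and compute and a tool call to move; the robot and the scene stay as the last step left them, time stands still between calls to the robot, and variables do not carry over. Pictures are saved under pics/ and viewed, at most 14 in all, crops included, and the job is handed in when it is done.

Besides the shell and the picture viewer there is one more tool, called after "Call:" by a JSON object that holds its "api" and its "payload". send_rows: Moves the arm, as the interface text tells. Its arguments: {"type":"object","properties":{"deltas":{"type":"array"},"squeeze":{"type":"number"}},"required":["deltas"]}

```bash
ls; mkdir -p pics; cat > h.py <<'E'
import numpy as np, cv2
from rig import env, camera, finder
def w(c,p): return (c["pose"]@np.append(p,1))[:3]
def look(cam,names,fn=None):
    c=camera(cam)
    if fn: cv2.imwrite("pics/"+fn,c["img"])
    for n in names:
        for f in ("landmark_of","search_frame"):
            r=getattr(finder,f)(cam,n)
            print(cam,n,f[:4],[(np.round(w(c,d["location"])).tolist(),round(d["score"],2)) for d in r[:2]])
    return c
def ray(c,u,v):
    p=cv2.undistortPoints(np.array([[[u,v]]],float),c["mtx"],np.array(c["dist"]))[0,0]
    d=c["pose"][:3,:3]@np.array([p[0],-p[1],-1.]); return c["pose"][:3,3],d/np.linalg.norm(d)
def onz(c,u,v,z):
    o,d=ray(c,u,v); return o+d*(z-o[2])/d[2]
def px(c,P):
    q=np.linalg.inv(c["pose"])@np.append(P,1); q=np.array([[q[0],-q[1],-q[2]]])
    return cv2.projectPoints(q,np.zeros(3),np.zeros(3),c["mtx"],np.array(c["dist"]))[0][0,0]
E
python3 - <<'E'
from h import *
N="nosepiece gate_mouth filter_slide slide_handle objective_yellow objective_blue objective_red port_yellow port_blue port_red dropper_bottle tissue_box optic_box".split()
look("top",N,"top0.png")
look("scene",N[:10],"scene0.png")
E
```

```text
pics
top nosepiece land [([566.0, 329.0, -2.0], 0.66)]
top nosepiece sear [([558.0, 325.0, 66.0], 0.91)]
top gate_mouth land [([541.0, 288.0, 3.0], 0.86)]
top gate_mouth sear [([560.0, 322.0, 75.0], 0.84)]
top filter_slide land [([571.0, 42.0, -2.0], 0.94)]
top filter_slide sear [([562.0, 36.0, 6.0], 0.65)]
top slide_handle land [([503.0, 26.0, 34.0], 0.65), ([495.0, 374.0, 71.0], 0.47)]
top slide_handle sear [([566.0, 39.0, 9.0], 0.89)]
top objective_yellow land [([618.0, -245.0, -2.0], 0.52), ([539.0, 285.0, 4.0], 0.48)]
top objective_yellow sear [([615.0, -241.0, 94.0], 0.47)]
top objective_blue land [([528.0, -378.0, 1.0], 0.5)]
top objective_blue sear [([522.0, -372.0, 94.0], 0.57)]
top objective_red land []
top objective_red sear [([494.0, 373.0, 69.0], 0.29)]
top port_yellow land [([566.0, 328.0, 67.0], 0.65), ([636.0, 278.0, 73.0], 0.55)]
top port_yellow sear [([558.0, 328.0, 67.0], 0.52), ([716.0, 56.0, 28.0], 0.33)]
top port_blue land [([497.0, 373.0, 69.0], 0.6)]
top port_blue sear [([564.0, 37.0, 8.0], 0.71), ([492.0, 379.0, 68.0], 0.45)]
top port_red land [([569.0, 327.0
[... 828 characters left out ...]
14.0], 0.7)]
scene slide_handle land [([500.0, 22.0, 36.0], 0.95)]
scene slide_handle sear [([550.0, 27.0, 10.0], 0.92), ([573.0, 291.0, 56.0], 0.52)]
scene objective_yellow land [([616.0, -249.0, -1.0], 0.87)]
scene objective_yellow sear [([617.0, -263.0, 72.0], 0.92)]
scene objective_blue land []
scene objective_blue sear [([531.0, -395.0, 78.0], 0.86)]
scene objective_red land []
scene objective_red sear []
scene port_yellow land [([637.0, 282.0, 68.0], 0.61)]
scene port_yellow sear []
scene port_blue land [([494.0, 367.0, 73.0], 0.62), ([565.0, 320.0, 71.0], 0.53)]
scene port_blue sear [([492.0, 364.0, 74.0], 0.5)]
scene port_red land [([566.0, 323.0, 66.0], 0.61)]
scene port_red sear []
```

View pics/top0.png

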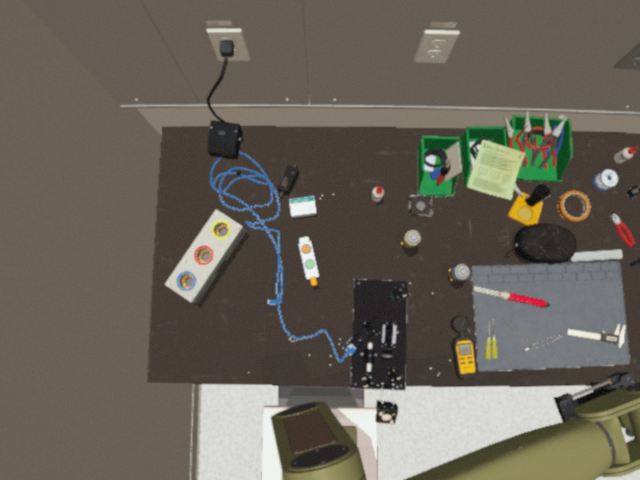

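View pics/scene0.png

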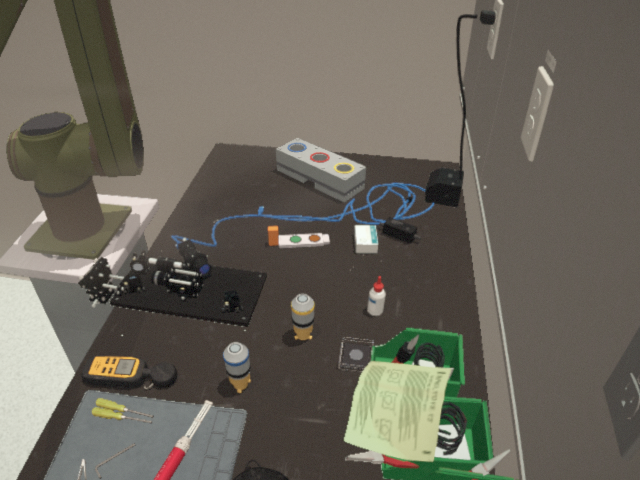

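The top and scene views show only two objectives. Yellow is near (616,-248) (top px 412,238) and blue near (528,-380) (px 460,272). The nosepiece is at px (205,256) with ports yellow, red and blue, and the slide is at px (308,258) with its handle towards the robot. There is no red objective. I'll move above the yellow one for a wrist view.

Call:
{"api": "send_rows", "payload": {"deltas": [{"tz":5},{"tx":5,"ty":4,"tz":9},{"tx":10,"ty":8,"tz":10},{"tx":14,"ty":12,"tz":10},{"tx":18,"ty":15,"tz":10},{"tx":22,"ty":18,"tz":10},{"tx":26,"ty":21,"tz":10},{"tx":30,"ty":24,"tz":10},{"tx":33,"ty":27,"tz":10},{"tx":33,"ty":27,"tz":10}]}}

```text
invalid input at $.deltas[0]: expected keys wx, wy, wz, tx, ty, tz, fingers
```

```bash
python3 - <<'E'
from h import *
from scipy.spatial.transform import Rotation as R
s=env.sense(); print({k:np.round(s[k],3) for k in s})
c=look("wrist",["objective_yellow","objective_blue"],"w1.png")
T=np.eye(4);q=s["ee_rot"];T[:3,:3]=R.from_quat(q[1:]+q[:1] if isinstance(q,list) else np.r_[q[1:],q[0]]).as_matrix();T[:3,3]=s["ee_pos"]
print(np.round(T,3)); print(np.round(np.linalg.inv(T)@c["pose"],3))
E
```

```text
{'t': np.float64(2.4), 'joints': array([-1.309,  0.124,  1.65 , -0.   ,  1.368, -0.083]), 'qd': array([ 0.001, -0.   , -0.002, -0.001,  0.001, -0.002]), 'joint_torque': array([  0.   , -41.757, -36.022,   0.078,   0.043,  -0.   ]), 'ee_pos': array([ 219.671, -611.735,  214.645]), 'ee_rot': array([-0.   ,  0.985,  0.172, -0.   ]), 'wrist_force': array([-0.188, -0.255, -0.521]), 'wrist_torque': array([0.015, 0.007, 0.008]), 'gripper_force': np.float64(0.0), 'grip_width': np.float64(95.03)}
wrist objective_yellow land []
wrist objective_yellow sear []
wrist objective_blue land []
wrist objective_blue sear []
[[ 9.41000e-01  3.38000e-01 -0.00000e+00  2.19671e+02]
 [ 3.38000e-01 -9.41000e-01  0.00000e+00 -6.11735e+02]
 [-0.00000e+00 -0.00000e+00 -1.00000e+00  2.14645e+02]
 [ 0.00000e+00  0.00000e+00  0.00000e+00  1.00000e+00]]
[[  -0.       0.969    0.248   69.168]
 [   1.       0.      -0.      -0.629]
 [  -0.       0.248   -0.969 -169.819]
 [   0.       0.       0.       1.   ]]
```

Call:
{"api": "send_rows", "payload": {"deltas": [{"wx":0,"wy":0,"wz":0,"fingers":0,"tx":0,"ty":0,"tz":5},{"wx":0,"wy":0,"wz":0,"fingers":0,"tx":4,"ty":3,"tz":8},{"wx":0,"wy":0,"wz":0,"fingers":0,"tx":8,"ty":6,"tz":8},{"wx":0,"wy":0,"wz":0,"fingers":0,"tx":12,"ty":9,"tz":8},{"wx":0,"wy":0,"wz":0,"fingers":0,"tx":16,"ty":12,"tz":8},{"wx":0,"wy":0,"wz":0,"fingers":0,"tx":20,"ty":15,"tz":8},{"wx":0,"wy":0,"wz":0,"fingers":0,"tx":24,"ty":18,"tz":8},{"wx":0,"wy":0,"wz":0,"fingers":0,"tx":28,"ty":21,"tz":8},{"wx":0,"wy":0,"wz":0,"fingers":0,"tx":32,"ty":24,"tz":8},{"wx":0,"wy":0,"wz":0,"fingers":0,"tx":35,"ty":28,"tz":8}]}}

```text
t: 3.65
ee_pos: [567.0, -336.1, 294.4]
ee_rot: [0.0, 0.985, 0.171, 0.0]
wrist_force: [0.4, -1.3, 1.0]
grip_width: 95.4
gripper_force: 0.0
```

```bash
python3 - <<'E'
from h import *
s=env.sense(); print(s["t"],np.round(s["joints"],3),np.round(s["ee_pos"],1))
c=look("wrist",["objective_yellow","objective_blue"],"w1.png")
for P in [(616,-248,102),(528,-380,102)]: print(px(c,P))
E
```

```text
3.65 [-0.616  0.107  1.536 -0.     1.498  0.61 ] [ 567.  -336.1  294.4]
wrist objective_yellow land [([617.0, -247.0, -2.0], 0.58)]
wrist objective_yellow sear [([619.0, -252.0, 95.0], 0.67)]
wrist objective_blue land [([530.0, -379.0, 4.0], 0.63)]
wrist objective_blue sear [([534.0, -377.0, 100.0], 0.79), ([737.0, -169.0, 22.0], 0.63)]
[248.2983365  138.53300275]
[342.63148689 262.44777103]
```

View pics/w1.png

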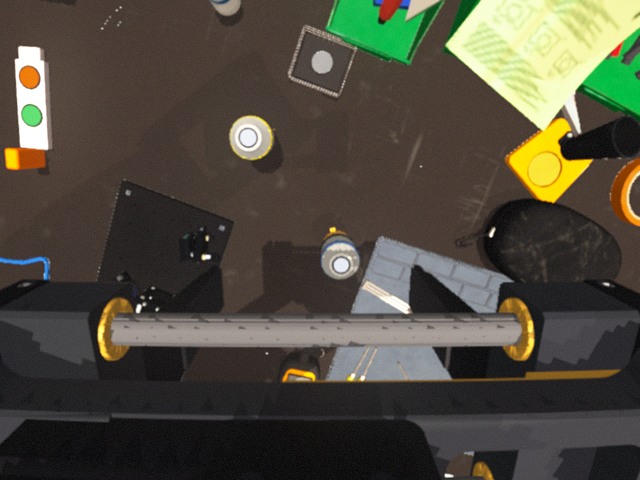

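Both noses show where predicted: yellow at px (248,138) and blue at (341,264). So (616,-248) and (528,-380) with tops at 102 mm hold. Next I'll grasp yellow.

Call:
{"api": "send_rows", "payload": {"deltas": [{"wx":0,"wy":0,"wz":0,"fingers":0,"tx":2.3,"ty":4.2,"tz":-2},{"wx":0,"wy":0,"wz":0,"fingers":0,"tx":4.6,"ty":8.4,"tz":-5},{"wx":0,"wy":0,"wz":0,"fingers":0,"tx":4.6,"ty":8.4,"tz":-10},{"wx":0,"wy":0,"wz":0,"fingers":0,"tx":4.6,"ty":8.4,"tz":-14},{"wx":0,"wy":0,"wz":0,"fingers":0,"tx":4.6,"ty":8.4,"tz":-18},{"wx":0,"wy":0,"wz":0,"fingers":0,"tx":4.6,"ty":8.4,"tz":-22},{"wx":0,"wy":0,"wz":0,"fingers":0,"tx":4.6,"ty":8.4,"tz":-24},{"wx":0,"wy":0,"wz":0,"fingers":0,"tx":4.6,"ty":8.4,"tz":-24},{"wx":0,"wy":0,"wz":0,"fingers":1,"tx":4.6,"ty":8.4,"tz":-24},{"wx":0,"wy":0,"wz":0,"fingers":1,"tx":4.6,"ty":8.4,"tz":-24}], "squeeze": 25}}

```text
t: 4.9
ee_pos: [612.4, -254.8, 57.3]
ee_rot: [0.001, 0.985, 0.171, 0.002]
wrist_force: [0.7, -0.4, 0.5]
grip_width: 84.1
gripper_force: 0.0
```

Call:
{"api": "send_rows", "payload": {"deltas": [{"wx":0,"wy":0,"wz":0,"fingers":1,"tx":0,"ty":0,"tz":0},{"wx":0,"wy":0,"wz":0,"fingers":1,"tx":0,"ty":0,"tz":0},{"wx":0,"wy":0,"wz":0,"fingers":1,"tx":0,"ty":0,"tz":0},{"wx":0,"wy":0,"wz":0,"fingers":1,"tx":0,"ty":0,"tz":0},{"wx":0,"wy":0,"wz":0,"fingers":1,"tx":0,"ty":0,"tz":0}]}}

```text
t: 5.4
ee_pos: [611.3, -253.0, 54.8]
ee_rot: [-0.0, 0.985, 0.172, -0.0]
wrist_force: [-0.8, 0.1, -0.1]
grip_width: 44.4
gripper_force: 0.4
```

Call:
{"api": "send_rows", "payload": {"deltas": [{"wx":0,"wy":0,"wz":0,"fingers":0.3,"tx":0,"ty":0,"tz":0},{"wx":0,"wy":0,"wz":0,"fingers":0.3,"tx":0,"ty":0,"tz":0},{"wx":0,"wy":0,"wz":0,"fingers":0.3,"tx":0.45,"ty":0.5,"tz":0},{"wx":0,"wy":0,"wz":0,"fingers":0.3,"tx":0.45,"ty":0.5,"tz":0},{"wx":0,"wy":0,"wz":0,"fingers":0.3,"tx":0.45,"ty":0.5,"tz":0}]}}

```text
t: 5.9
ee_pos: [616.0, -248.0, 54.6]
ee_rot: [0.0, 0.985, 0.172, -0.0]
wrist_force: [0.2, -0.1, -0.1]
grip_width: 66.3
gripper_force: 0.0
```

```bash
python3 - <<'E'
from h import *
s=env.sense(); print(s["t"],np.round(s["joints"],3),np.round(s["ee_pos"],1),s["grip_width"])
c=look("wrist",["objective_yellow"],"w2.png")
print(px(c,(616,-248,102)))
for v in (616,-248),(612,-252): print(v,[px(c,(v[0],v[1],z)).round() for z in (88,102)])
cv2.imwrite("pics/w2.png",c["img"][150:480,120:520])
E
```

```text
5.9 [-0.464  0.293  1.736 -0.     1.112  0.762] [ 616.  -248.    54.6] 66.27440388224576
wrist objective_yellow land [([620.0, -246.0, -1.0], 0.57)]
wrist objective_yellow sear [([632.0, -244.0, 91.0], 0.63), ([724.0, -287.0, 5.0], 0.51)]
[317.37711223 333.36122263]
(616, -248) [array([317., 316.]), array([317., 333.])]
(612, -252) [array([323., 327.]), array([324., 345.])]
```

View pics/w2.png

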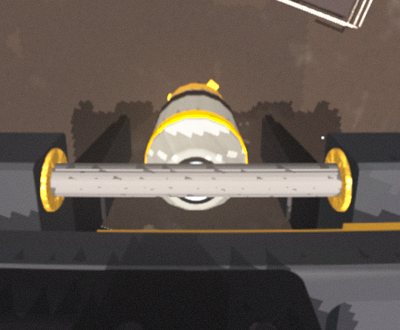

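Nose disc is at full px (314,332), which matches the prediction, so the fingers are centred. I'll grip and lift.

Call:
{"api": "send_rows", "payload": {"deltas": [{"wx":0,"wy":0,"wz":0,"fingers":1,"tx":0,"ty":0,"tz":0},{"wx":0,"wy":0,"wz":0,"fingers":1,"tx":0,"ty":0,"tz":0},{"wx":0,"wy":0,"wz":0,"fingers":1,"tx":0,"ty":0,"tz":0},{"wx":0,"wy":0,"wz":0,"fingers":1,"tx":0,"ty":0,"tz":0},{"wx":0,"wy":0,"wz":0,"fingers":1,"tx":0,"ty":0,"tz":0},{"wx":0,"wy":0,"wz":0,"fingers":1,"tx":0,"ty":0,"tz":1},{"wx":0,"wy":0,"wz":0,"fingers":1,"tx":0,"ty":0,"tz":5},{"wx":0,"wy":0,"wz":0,"fingers":1,"tx":0,"ty":0,"tz":10},{"wx":0,"wy":0,"wz":0,"fingers":1,"tx":0,"ty":0,"tz":14},{"wx":0,"wy":0,"wz":0.1,"fingers":1,"tx":0,"ty":0,"tz":18}], "squeeze": 30}}

```text
t: 7.05
ee_pos: [615.5, -248.1, 236.9]
ee_rot: [0.0, 0.975, 0.222, 0.0]
wrist_force: [0.7, 0.6, -2.9]
grip_width: 41.4
gripper_force: 30.0
```

Call:
{"api": "send_rows", "payload": {"deltas": [{"wx":0,"wy":0,"wz":0.08,"fingers":1,"tx":0,"ty":4.5,"tz":0.5},{"wx":0,"wy":0,"wz":0.16,"fingers":1,"tx":0,"ty":9,"tz":0.5},{"wx":0,"wy":0,"wz":0.24,"fingers":1,"tx":0,"ty":13.5,"tz":0.5},{"wx":0,"wy":0,"wz":0.32,"fingers":1,"tx":0,"ty":18,"tz":0.5},{"wx":0,"wy":0,"wz":0.4,"fingers":1,"tx":0,"ty":22,"tz":0.5},{"wx":0,"wy":0,"wz":0.48,"fingers":1,"tx":0,"ty":26,"tz":0.5},{"wx":0,"wy":0,"wz":0.56,"fingers":1,"tx":0,"ty":30,"tz":0.5},{"wx":0,"wy":0,"wz":0.6,"fingers":1,"tx":0,"ty":33,"tz":0.5},{"wx":0,"wy":0,"wz":0.6,"fingers":1,"tx":0,"ty":36,"tz":0.5},{"wx":0,"wy":0,"wz":0.6,"fingers":1,"tx":0,"ty":38,"tz":0.5}]}}

```text
t: 8.05
ee_pos: [615.1, 133.9, 239.7]
ee_rot: [-0.0, 0.866, 0.5, -0.0]
wrist_force: [-0.6, 0.0, -1.9]
grip_width: 41.4
gripper_force: 30.0
```

```bash
python3 - <<'E'
from h import *
s=env.sense(); print(s["t"],np.round(s["joints"],3),np.round(s["ee_pos"],1),s["grip_width"])
c=look("wrist",["port_yellow","port_red","port_blue","gate_mouth","nosepiece"],"w3.png")
for P in [(637,280,70),(566,325,70),(494,370,70)]: print(px(c,P))
E
```

```text
8.05 [0.129 0.066 1.671 0.    1.406 0.653] [615.1 133.9 239.7] 41.38220720649517
wrist port_yellow land []
wrist port_yellow sear [([636.0, 279.0, 72.0], 0.73), ([573.0, 326.0, 71.0], 0.67)]
wrist port_red land []
wrist port_red sear [([574.0, 324.0, 68.0], 0.3)]
wrist port_blue land [([569.0, 327.0, 69.0], 0.2)]
wrist port_blue sear [([498.0, 371.0, 69.0], 0.94)]
wrist gate_mouth land [([544.0, 287.0, 6.0], 0.57)]
wrist gate_mouth sear [([572.0, 325.0, 73.0], 0.89)]
wrist nosepiece land [([568.0, 321.0, -2.0], 0.66)]
wrist nosepiece sear [([568.0, 325.0, 73.0], 0.78)]
[254.91855949  66.68667472]
[160.40952496  63.95868885]
[67.89196306 63.13655668]
```

View pics/w3.png

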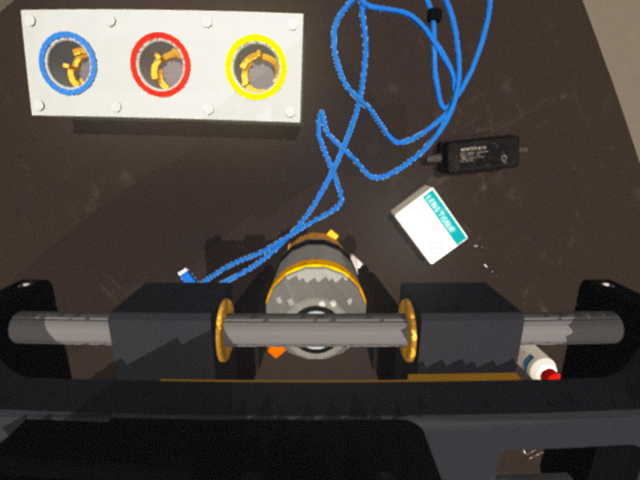

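Collars show at px blue (68,63), red (160,64) and yellow (256,66). I'll fit them precisely.

```bash
cat >> h.py <<'E'
def collars(c):
    hsv=cv2.cvtColor(c["img"],cv2.COLOR_BGR2HSV); out={}
    for n,u0,lo,hi in [("yellow",(637,280,70),26,34),("red",(566,325,70),0,8),("blue",(494,370,70),100,118)]:
        m=cv2.inRange(hsv,(lo,110,90),(hi,255,255))
        if n=="red": m|=cv2.inRange(hsv,(172,110,90),(180,255,255))
        u,v=px(c,u0).astype(int); k=np.zeros_like(m); cv2.circle(k,(int(u),int(v)),48,255,-1)
        pts=cv2.findNonZero(m&k)
        if pts is None or len(pts)<80: continue
        e=cv2.fitEllipse(cv2.convexHull(pts)); out[n]=onz(c,*e[0],70)
        print(n,np.round(e[0],1),np.round(e[1],1),out[n].round(1),len(pts))
    return out
E
python3 - <<'E'
from h import *
collars(camera("wrist")); collars(camera("top"))
E
```

```text
yellow [252.5  64.3] [61.1 65.7] [637.5 279.7  70. ] 1204
red [156.9  62. ] [59.2 65.6] [565.6 325.1  70. ] 1039
blue [64.2 61.1] [55.8 64.6] [493.7 370.5  70. ] 881
red [203.1 254.8] [18.1 18.5] [565.1 326.5  70. ] 84
```

Call:
{"api": "send_rows", "payload": {"deltas": [{"wx":0,"wy":0,"wz":0,"fingers":1,"tx":0.5,"ty":4.5,"tz":0},{"wx":0,"wy":0,"wz":0,"fingers":1,"tx":1,"ty":9,"tz":-1},{"wx":0,"wy":0,"wz":0,"fingers":1,"tx":2.2,"ty":13,"tz":-2},{"wx":0,"wy":0,"wz":0,"fingers":1,"tx":2.2,"ty":14.6,"tz":-4},{"wx":0,"wy":0,"wz":0,"fingers":1,"tx":2.2,"ty":14.6,"tz":-6},{"wx":0,"wy":0,"wz":0,"fingers":1,"tx":2.2,"ty":14.6,"tz":-6},{"wx":0,"wy":0,"wz":0,"fingers":1,"tx":2.2,"ty":14.6,"tz":-6}]}}

```text
t: 9.4
ee_pos: [637.3, 277.1, 178.8]
ee_rot: [-0.0, 0.867, 0.499, -0.001]
wrist_force: [0.5, 0.1, -2.2]
grip_width: 41.6
gripper_force: 30.0
```

```bash
python3 - <<'E'
from h import *
c=camera("wrist")
s=env.sense(); print(s["t"],np.round(s["joints"],3),np.round(s["ee_pos"],1),s["grip_width"],s["wrist_force"].round(1))
p=s["ee_pos"]; print([px(c,(p[0],p[1],p[2]-54.6+z)).round(1) for z in (0,88,102)])
print([px(c,(p[0]+10,p[1],p[2]-54.6+z)).round(1) for z in (0,88,102)])
print("port",px(c,(637.5,279.7,70)))
cv2.imwrite("pics/w4.png",cv2.resize(c["img"][180:380,200:440],None,fx=3,fy=3))
E
```

```text
9.45 [ 0.333  0.243  1.573 -0.     1.325  0.86 ] [638.1 277.2 180.3] 41.52278862900409 [ 0.3 -0.5 -1.9]
[array([317.8, 254.8]), array([318.8, 318.3]), array([319.1, 335.7])]
[array([331.2, 247.4]), array([340. , 307.1]), array([342.4, 323.6])]
port [315.18141762 231.7934035 ]
```

View pics/w4.png

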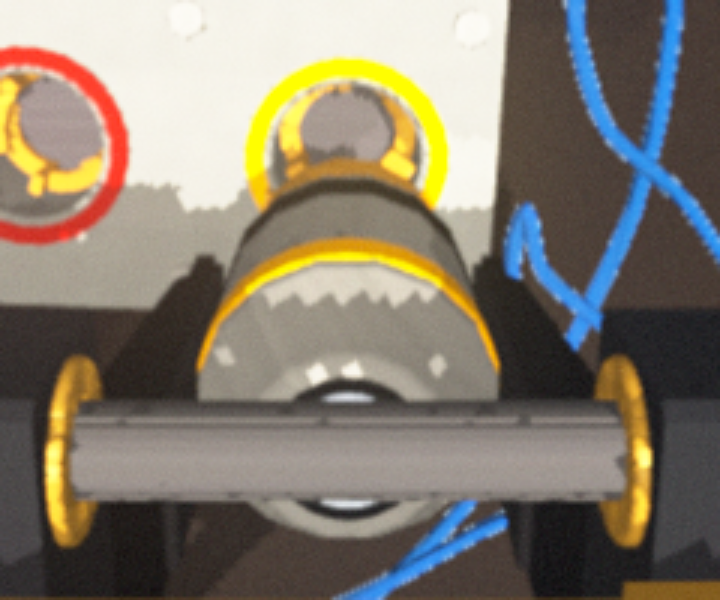

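Call:
{"api": "send_rows", "payload": {"deltas": [{"wx":0,"wy":0,"wz":0,"fingers":1,"tx":0,"ty":0.1,"tz":-2},{"wx":0,"wy":0,"wz":0,"fingers":1,"tx":0,"ty":0.1,"tz":-4},{"wx":0,"wy":0,"wz":0,"fingers":1,"tx":0,"ty":0.1,"tz":-4.5},{"wx":0,"wy":0,"wz":0,"fingers":1,"tx":0,"ty":0.1,"tz":-4.5},{"wx":0,"wy":0,"wz":0,"fingers":1,"tx":0,"ty":0.1,"tz":-4.5},{"wx":0,"wy":0,"wz":0,"fingers":1,"tx":0,"ty":0.1,"tz":-4.5}]}}

```text
t: 10.05
ee_pos: [638.8, 279.0, 136.8]
ee_rot: [0.0, 0.867, 0.499, 0.002]
wrist_force: [-0.3, -0.3, -2.6]
grip_width: 41.4
gripper_force: 30.0
```

Call:
{"api": "send_rows", "payload": {"deltas": [{"wx":0,"wy":0,"wz":0,"fingers":1,"tx":-0.15,"ty":0,"tz":-0.3},{"wx":0,"wy":0,"wz":0,"fingers":1,"tx":-0.15,"ty":0,"tz":-0.6},{"wx":0,"wy":0,"wz":0,"fingers":1,"tx":-0.15,"ty":0,"tz":-1.0},{"wx":0,"wy":0,"wz":0,"fingers":1,"tx":-0.15,"ty":0,"tz":-1.4},{"wx":0,"wy":0,"wz":0,"fingers":1,"tx":-0.15,"ty":0,"tz":-1.8},{"wx":0,"wy":0,"wz":0,"fingers":1,"tx":-0.15,"ty":0,"tz":-2.2},{"wx":0,"wy":0,"wz":0,"fingers":1,"tx":-0.15,"ty":0,"tz":-2.5},{"wx":0,"wy":0,"wz":0,"fingers":1,"tx":-0.15,"ty":0,"tz":-2.8},{"wx":0,"wy":0,"wz":0,"fingers":1,"tx":-0.15,"ty":0,"tz":-2.8}]}}

```text
t: 10.95
ee_pos: [636.1, 278.7, 106.0]
ee_rot: [0.0, 0.867, 0.499, -0.0]
wrist_force: [0.3, 0.0, -2.5]
grip_width: 41.5
gripper_force: 30.0
```

Call:
{"api": "send_rows", "payload": {"deltas": [{"wx":0,"wy":0,"wz":0,"fingers":1,"tx":0.1,"ty":0,"tz":0},{"wx":0,"wy":0,"wz":0,"fingers":1,"tx":0.1,"ty":0,"tz":-0.2},{"wx":0,"wy":0,"wz":0,"fingers":1,"tx":0.1,"ty":0,"tz":-0.4},{"wx":0,"wy":0,"wz":0,"fingers":1,"tx":0.1,"ty":0,"tz":-0.6},{"wx":0,"wy":0,"wz":0,"fingers":1,"tx":0.1,"ty":0,"tz":-0.6}]}}

```text
t: 11.45
ee_pos: [637.3, 278.8, 100.9]
ee_rot: [0.0, 0.867, 0.499, 0.0]
wrist_force: [-0.6, -0.8, 0.3]
grip_width: 41.5
gripper_force: 30.0
```

Call:
{"api": "send_rows", "payload": {"deltas": [{"wx":0,"wy":0,"wz":0.08,"fingers":1,"tx":0,"ty":0,"tz":0.02},{"wx":0,"wy":0,"wz":0.16,"fingers":1,"tx":0,"ty":0,"tz":0.05},{"wx":0,"wy":0,"wz":0.24,"fingers":1,"tx":0,"ty":0,"tz":0.08},{"wx":0,"wy":0,"wz":0.32,"fingers":1,"tx":0,"ty":0,"tz":0.1},{"wx":0,"wy":0,"wz":0.4,"fingers":1,"tx":0,"ty":0,"tz":0.13},{"wx":0,"wy":0,"wz":0.4,"fingers":1,"tx":0,"ty":0,"tz":0.13}], "squeeze": 15}}

```text
t: 12.05
ee_pos: [637.6, 278.5, 101.8]
ee_rot: [0.0, 0.75, 0.661, 0.0]
wrist_force: [0.9, -1.7, -3.3]
grip_width: 41.8
gripper_force: 15.0
```

```bash
cat > st.py <<'E'
from h import *
s=env.sense(); print(s["t"],"j6 %.3f"%s["joints"][5],np.round(s["ee_pos"],1),"yaw %.3f"%(2*np.arctan2(s["ee_rot"][2],s["ee_rot"][1])),"w %.1f g %.1f"%(s["grip_width"],s["gripper_force"]),s["wrist_force"].round(1),s["wrist_torque"].round(2))
E
python3 st.py
```

```text
12.05 j6 0.461 [637.6 278.5 101.8] yaw 1.445 w 41.8 g 15.0 [ 0.9 -1.7 -3.3] [-0.28 -0.38 -0.05]
```

Call:
{"api": "send_rows", "payload": {"deltas": [{"wx":0,"wy":0,"wz":0,"fingers":1,"tx":0,"ty":0.05,"tz":-0.1},{"wx":0,"wy":0,"wz":0,"fingers":1,"tx":0,"ty":0.05,"tz":-0.2},{"wx":0,"wy":0,"wz":0,"fingers":1,"tx":0,"ty":0.05,"tz":-0.2}]}}

```text
t: 12.35
ee_pos: [637.8, 278.9, 100.2]
ee_rot: [0.001, 0.75, 0.661, 0.0]
wrist_force: [1.2, -3.3, -1.2]
grip_width: 41.8
gripper_force: 15.0
```

```bash
python3 st.py
```

```text
12.35 j6 0.463 [637.8 278.9 100.2] yaw 1.444 w 41.8 g 15.0 [ 1.2 -3.3 -1.2] [-0.74 -0.53 -0.1 ]
```

Call:
{"api": "send_rows", "payload": {"deltas": [{"wx":0,"wy":0,"wz":0.1,"fingers":1,"tx":0,"ty":0,"tz":0},{"wx":0,"wy":0,"wz":0.2,"fingers":1,"tx":0,"ty":0,"tz":0.0},{"wx":0,"wy":0,"wz":0.3,"fingers":1,"tx":0,"ty":0,"tz":0.05},{"wx":0,"wy":0,"wz":0.4,"fingers":1,"tx":0,"ty":0,"tz":0.05},{"wx":0,"wy":0,"wz":0.4,"fingers":1,"tx":0,"ty":0,"tz":0.05}]}}

```text
t: 12.85
ee_pos: [638.1, 279.4, 100.8]
ee_rot: [0.001, 0.604, 0.797, 0.001]
wrist_force: [2.4, -0.8, -2.3]
grip_width: 42.0
gripper_force: 15.0
```

```bash
python3 st.py
```

```text
12.85 j6 0.062 [638.1 279.4 100.8] yaw 1.844 w 42.0 g 15.0 [ 2.4 -0.8 -2.3] [-0.21 -0.97 -0.  ]
```

Call:
{"api": "send_rows", "payload": {"deltas": [{"wx":0,"wy":0,"wz":0.12,"fingers":1,"tx":0,"ty":0,"tz":-0.05},{"wx":0,"wy":0,"wz":0.24,"fingers":1,"tx":0,"ty":0,"tz":-0.05},{"wx":0,"wy":0,"wz":0.36,"fingers":1,"tx":0,"ty":0,"tz":-0.05},{"wx":0,"wy":0,"wz":0.48,"fingers":1,"tx":0,"ty":0,"tz":-0.05},{"wx":0,"wy":0,"wz":0.6,"fingers":1,"tx":0,"ty":0,"tz":-0.05},{"wx":0,"wy":0,"wz":0.6,"fingers":1,"tx":0,"ty":0,"tz":-0.05}]}}

```text
t: 13.45
ee_pos: [638.4, 279.8, 100.9]
ee_rot: [0.001, 0.343, 0.939, 0.001]
wrist_force: [4.1, -0.8, -1.2]
grip_width: 41.8
gripper_force: 15.0
```

```bash
python3 st.py
```

```text
13.45 j6 -0.535 [638.4 279.8 100.9] yaw 2.442 w 41.8 g 15.0 [ 4.1 -0.8 -1.2] [-0.01 -1.19 -0.24]
```

Call:
{"api": "send_rows", "payload": {"deltas": [{"wx":0,"wy":0,"wz":0.1,"fingers":1,"tx":0,"ty":0,"tz":0},{"wx":0,"wy":0,"wz":0.2,"fingers":1,"tx":0,"ty":0,"tz":0},{"wx":0,"wy":0,"wz":0.2,"fingers":0.4,"tx":0,"ty":0,"tz":0},{"wx":0,"wy":0,"wz":0.2,"fingers":0.4,"tx":0,"ty":0,"tz":0},{"wx":0,"wy":0,"wz":0.2,"fingers":0.4,"tx":0,"ty":0,"tz":0},{"wx":0,"wy":0,"wz":0.2,"fingers":0.4,"tx":0,"ty":0,"tz":0}]}}

```text
t: 14.05
ee_pos: [636.7, 279.5, 99.7]
ee_rot: [-0.001, 0.246, 0.969, -0.0]
wrist_force: [0.2, -0.3, 0.4]
grip_width: 56.2
gripper_force: 0.0
```

```bash
python3 st.py; python3 - <<'E'
from h import *
c=look("wrist",["objective_yellow"]); s=env.sense()
for f in (48,35,30): print(f,[px(c,(637.5,279.7,f+z)).round(1) for z in (88,102)])
cv2.imwrite("pics/w5.png",cv2.resize(c["img"][180:380,200:440],None,fx=3,fy=3))
E
```

```text
14.05 j6 -0.737 [636.7 279.5  99.7] yaw 2.644 w 56.2 g 0.0 [ 0.2 -0.3  0.4] [ 0.09 -0.12 -0.01]
wrist objective_yellow land [([643.0, 279.0, 46.0], 0.6)]
wrist objective_yellow sear [([621.0, 292.0, 138.0], 0.64)]
48 [array([316.7, 323.3]), array([316.7, 341.3])]
35 [array([316.6, 309.4]), array([316.7, 324.5])]
30 [array([316.6, 304.6]), array([316.6, 318.8])]
```

View pics/w5.png

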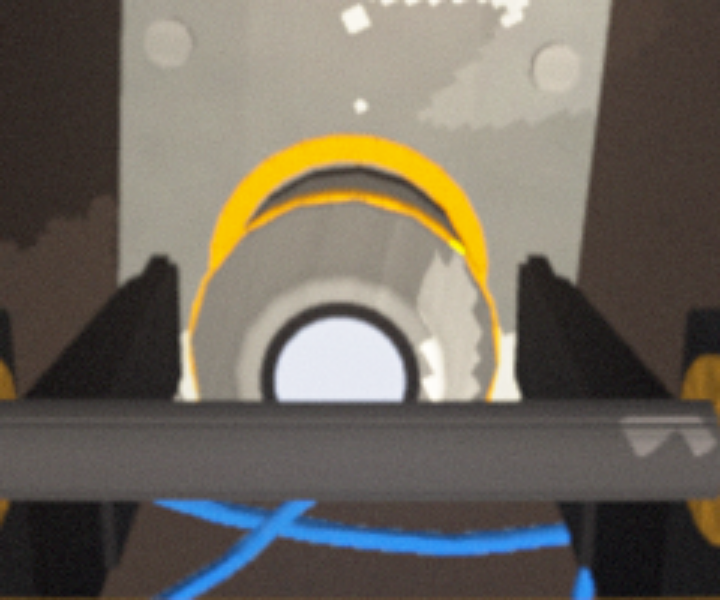

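```bash
python3 - <<'E'
from h import *
c=camera("wrist"); s=env.sense(); a=2.644; X=np.array([np.cos(a),np.sin(a),0]);Y=np.array([-X[1],X[0],0])
P=np.array([637.5,279.7,0]); Z=np.array([0,0,1])
print("collar apex",px(c,P+27*X+70*Z),"seen 320?,224.3")
for f in (48,43,35,30):
  print(f,"band apex",px(c,P+21*X+(f+88)*Z).round(1),"disc",px(c,P+(f+102)*Z).round(1),"disc top edge",px(c,P+13*X+(f+102)*Z).round(1),"band w",(px(c,P+21*Y+(f+86)*Z)-px(c,P-21*Y+(f+86)*Z)).round(1), (px(c,P+13*Y+(f+102)*Z)-px(c,P-13*Y+(f+102)*Z)).round(1))
E
```

```text
collar apex [316.37851115 224.0247308 ] seen 320?,224.3
48 band apex [316.6 274.4] disc [316.7 340.4] disc top edge [316.7 308.5] band w [-100.8    0. ] [-69.6   0. ]
43 band apex [316.6 270.1] disc [316.7 333.6] disc top edge [316.7 302.7] band w [-97.7   0. ] [-67.2   0. ]
35 band apex [316.6 263.9] disc [316.6 323.7] disc top edge [316.6 294.2] band w [-93.   0.] [-63.7   0. ]
30 band apex [316.5 260.3] disc [316.6 318. ] disc top edge [316.6 289.3] band w [-90.4   0. ] [-61.6   0. ]
```

The objective leans along tool x: its band apex is at px y≈243 where 264–274 was expected. I'll open, turn the hand 90° back and grip across the lean to square it.

Call:
{"api": "send_rows", "payload": {"deltas": [{"wx":0,"wy":0,"wz":0,"fingers":0.1,"tx":0.08,"ty":0,"tz":0},{"wx":0,"wy":0,"wz":0,"fingers":0.1,"tx":0.08,"ty":0,"tz":0},{"wx":0,"wy":0,"wz":-0.15,"fingers":0.1,"tx":0.08,"ty":0,"tz":0},{"wx":0,"wy":0,"wz":-0.3,"fingers":0.1,"tx":0.08,"ty":0,"tz":0},{"wx":0,"wy":0,"wz":-0.45,"fingers":0.1,"tx":0.08,"ty":0,"tz":0},{"wx":0,"wy":0,"wz":-0.6,"fingers":0.1,"tx":0.08,"ty":0,"tz":0},{"wx":0,"wy":0,"wz":-0.74,"fingers":0.1,"tx":0.08,"ty":0,"tz":0},{"wx":0,"wy":0,"wz":-0.88,"fingers":0.1,"tx":0.08,"ty":0,"tz":0},{"wx":0,"wy":0,"wz":-1.02,"fingers":0.1,"tx":0.08,"ty":0,"tz":0},{"wx":0,"wy":0,"wz":-1.16,"fingers":0.1,"tx":0.08,"ty":0,"tz":0}]}}

```text
t: 15.25
ee_pos: [638.1, 279.3, 100.0]
ee_rot: [-0.0, 0.739, 0.674, -0.0]
wrist_force: [-0.4, -0.1, -0.6]
grip_width: 85.8
gripper_force: 0.0
```

Call:
{"api": "send_rows", "payload": {"deltas": [{"wx":0,"wy":0,"wz":-0.15,"fingers":0.1,"tx":0,"ty":0,"tz":0},{"wx":0,"wy":0,"wz":-0.3,"fingers":0.1,"tx":0,"ty":0,"tz":0},{"wx":0,"wy":0,"wz":-0.41,"fingers":0.1,"tx":0,"ty":0,"tz":0},{"wx":0,"wy":0,"wz":-0.41,"fingers":0.1,"tx":0,"ty":0,"tz":0}]}}

```text
t: 15.65
ee_pos: [638.1, 279.3, 100.0]
ee_rot: [-0.0, 0.859, 0.512, -0.0]
wrist_force: [1.2, -0.4, 0.5]
grip_width: 85.6
gripper_force: 0.0
```

```bash
python3 st.py; python3 - <<'E'
from h import *
c=look("wrist",["objective_yellow"]); s=env.sense()
a=2*np.arctan2(s["ee_rot"][2],s["ee_rot"][1]); X=np.array([np.cos(a),np.sin(a),0]);P=np.array([637.5,279.7,0]); Z=np.array([0,0,1])
for f in (48,35): print(f,px(c,P+21*X+(f+88)*Z).round(1),px(c,P+(f+102)*Z).round(1))
cv2.imwrite("pics/w6.png",cv2.resize(c["img"][180:380,200:440],None,fx=2.5,fy=2.5))
E
```

```text
15.65 j6 0.831 [638.1 279.3 100. ] yaw 1.075 w 85.6 g 0.0 [ 1.2 -0.4  0.5] [ 0.01 -0.07 -0.  ]
wrist objective_yellow land [([642.0, 279.0, 45.0], 0.64)]
wrist objective_yellow sear [([642.0, 297.0, 133.0], 0.57)]
48 [315.5 272.1] [315.6 338. ]
35 [315.5 261.7] [315.6 321.4]
```

View pics/w6.png

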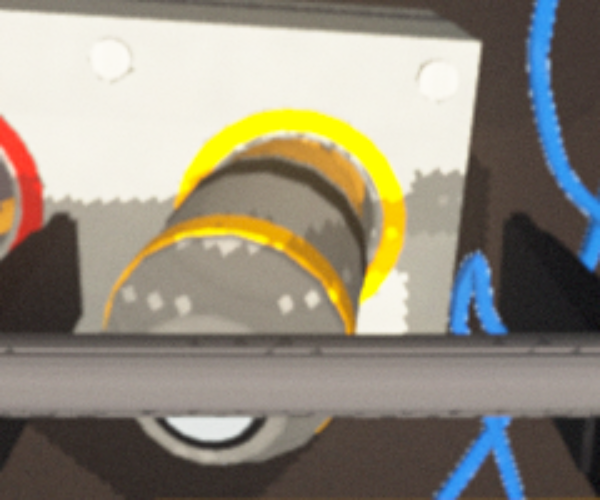

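The objective now leans to image left, which is the closing direction (disc px ≈(284,348) against 316). Closing will square it.

Call:
{"api": "send_rows", "payload": {"deltas": [{"wx":0,"wy":0,"wz":0,"fingers":1,"tx":-0.05,"ty":0.03,"tz":0},{"wx":0,"wy":0,"wz":0,"fingers":1,"tx":-0.05,"ty":0.03,"tz":0},{"wx":0,"wy":0,"wz":0,"fingers":1,"tx":-0.05,"ty":0.03,"tz":0},{"wx":0,"wy":0,"wz":0,"fingers":1,"tx":-0.05,"ty":0.03,"tz":0},{"wx":0,"wy":0,"wz":0,"fingers":1,"tx":-0.05,"ty":0.03,"tz":0},{"wx":0,"wy":0,"wz":0,"fingers":1,"tx":-0.05,"ty":0.03,"tz":0},{"wx":0,"wy":0,"wz":0,"fingers":1,"tx":-0.05,"ty":0.03,"tz":0}], "squeeze": 25}}

```text
t: 16.5
ee_pos: [637.5, 280.1, 100.5]
ee_rot: [-0.0, 0.859, 0.512, 0.0]
wrist_force: [-2.6, 3.0, 3.3]
grip_width: 42.0
gripper_force: 24.7
```

```bash
python3 st.py; python3 - <<'E'
from h import *
c=camera("wrist"); s=env.sense()
a=2*np.arctan2(s["ee_rot"][2],s["ee_rot"][1]); X=np.array([np.cos(a),np.sin(a),0]);P=np.array([637.5,279.7,0]); Z=np.array([0,0,1])
for f in (48,41,35): print(f,px(c,P+21*X+(f+88)*Z).round(1),px(c,P+(f+102)*Z).round(1),px(c,P-13*X+(f+102)*Z).round(1))
cv2.imwrite("pics/w7.png",cv2.resize(c["img"][180:380,200:440],None,fx=2.5,fy=2.5))
E
```

```text
16.5 j6 0.832 [637.5 280.1 100.5] yaw 1.075 w 42.0 g 24.7 [-2.6  3.   3.3] [ 0.31  0.43 -0.01]
48 [317.8 272.5] [318.  338.1] [317.9 368.3]
41 [317.7 266.7] [317.9 328.9] [317.8 357.9]
35 [317.7 262.2] [317.8 321.7] [317.8 349.7]
```

View pics/w7.png

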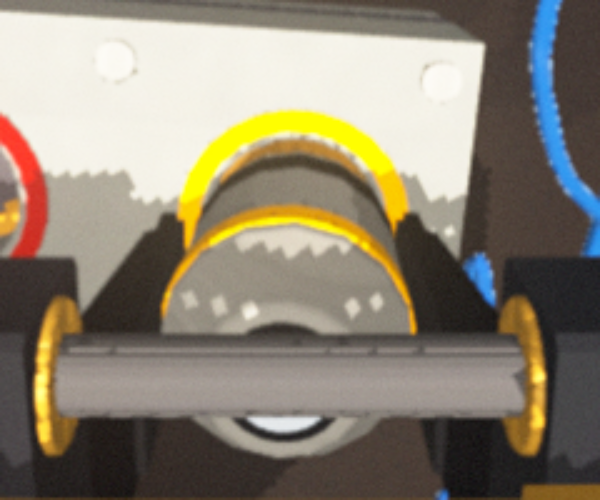

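Upright again (band apex px y 263, nose bottom 362, foot ≈43). I'll turn backward following the climb.

Call:
{"api": "send_rows", "payload": {"deltas": [{"wx":0,"wy":0,"wz":0.1,"fingers":1,"tx":0,"ty":0,"tz":0.03},{"wx":0,"wy":0,"wz":0.2,"fingers":1,"tx":0,"ty":0,"tz":0.06},{"wx":0,"wy":0,"wz":0.3,"fingers":1,"tx":0,"ty":0,"tz":0.09},{"wx":0,"wy":0,"wz":0.4,"fingers":1,"tx":0,"ty":0,"tz":0.12},{"wx":0,"wy":0,"wz":0.4,"fingers":1,"tx":0,"ty":0,"tz":0.12}]}}

```text
t: 17.05
ee_pos: [637.8, 279.1, 101.4]
ee_rot: [0.0, 0.74, 0.672, -0.0]
wrist_force: [-2.2, -0.3, 3.6]
grip_width: 42.3
gripper_force: 24.7
```

```bash
python3 st.py
```

```text
17.05 j6 0.432 [637.8 279.1 101.4] yaw 1.475 w 42.3 g 24.7 [-2.2 -0.3  3.6] [0.02 0.33 0.08]
```

Call:
{"api": "send_rows", "payload": {"deltas": [{"wx":0,"wy":0,"wz":0.1,"fingers":1,"tx":0,"ty":0.03,"tz":0.03},{"wx":0,"wy":0,"wz":0.2,"fingers":1,"tx":0,"ty":0.03,"tz":0.06},{"wx":0,"wy":0,"wz":0.3,"fingers":1,"tx":0,"ty":0.03,"tz":0.09},{"wx":0,"wy":0,"wz":0.4,"fingers":1,"tx":0,"ty":0.03,"tz":0.12},{"wx":0,"wy":0,"wz":0.4,"fingers":1,"tx":0,"ty":0.03,"tz":0.12}]}}

```text
t: 17.55
ee_pos: [637.2, 279.3, 100.9]
ee_rot: [-0.0, 0.593, 0.805, -0.001]
wrist_force: [-0.2, 0.2, -2.3]
grip_width: 42.0
gripper_force: 24.7
```

```bash
python3 st.py
```

```text
17.55 j6 0.035 [637.2 279.3 100.9] yaw 1.873 w 42.0 g 24.7 [-0.2  0.2 -2.3] [-0.07 -0.13  0.  ]
```

Call:
{"api": "send_rows", "payload": {"deltas": [{"wx":0,"wy":0,"wz":0,"fingers":1,"tx":0,"ty":0.03,"tz":-0.1},{"wx":0,"wy":0,"wz":0,"fingers":1,"tx":0,"ty":0.03,"tz":-0.2},{"wx":0,"wy":0,"wz":0,"fingers":1,"tx":0,"ty":0.03,"tz":-0.3},{"wx":0,"wy":0,"wz":0,"fingers":1,"tx":0,"ty":0.03,"tz":-0.3}]}}

```text
t: 17.95
ee_pos: [637.3, 279.9, 98.8]
ee_rot: [-0.0, 0.592, 0.806, -0.0]
wrist_force: [-1.4, -1.1, -2.4]
grip_width: 42.1
gripper_force: 24.7
```

```bash
python3 st.py
```

```text
17.95 j6 0.034 [637.3 279.9  98.8] yaw 1.874 w 42.1 g 24.7 [-1.4 -1.1 -2.4] [-0.24 -0.03  0.04]
```

Call:
{"api": "send_rows", "payload": {"deltas": [{"wx":0,"wy":0,"wz":0,"fingers":1,"tx":0,"ty":0,"tz":-0.1},{"wx":0,"wy":0,"wz":0,"fingers":1,"tx":0,"ty":0,"tz":-0.2},{"wx":0,"wy":0,"wz":0,"fingers":1,"tx":0,"ty":0,"tz":-0.3},{"wx":0,"wy":0,"wz":0,"fingers":1,"tx":0,"ty":0,"tz":-0.3}]}}

```text
t: 18.35
ee_pos: [637.9, 280.2, 97.4]
ee_rot: [0.0, 0.592, 0.806, 0.0]
wrist_force: [-2.2, -1.7, 3.6]
grip_width: 41.9
gripper_force: 24.9
```

```bash
python3 st.py
```

```text
18.35 j6 0.033 [637.9 280.2  97.4] yaw 1.875 w 41.9 g 24.9 [-2.2 -1.7  3.6] [-0.44  0.34  0.01]
```

Call:
{"api": "send_rows", "payload": {"deltas": [{"wx":0,"wy":0,"wz":0.1,"fingers":1,"tx":0,"ty":0,"tz":0},{"wx":0,"wy":0,"wz":0.2,"fingers":1,"tx":0,"ty":0,"tz":0.03},{"wx":0,"wy":0,"wz":0.3,"fingers":1,"tx":0,"ty":0,"tz":0.06},{"wx":0,"wy":0,"wz":0.3,"fingers":1,"tx":0,"ty":0,"tz":0.06}]}}

```text
t: 18.75
ee_pos: [638.2, 280.1, 98.5]
ee_rot: [0.001, 0.465, 0.885, 0.0]
wrist_force: [-2.4, -3.1, 6.1]
grip_width: 41.8
gripper_force: 24.9
```

```bash
python3 st.py
```

```text
18.75 j6 -0.267 [638.2 280.1  98.5] yaw 2.175 w 41.8 g 24.9 [-2.4 -3.1  6.1] [-0.63  0.49  0.03]
```

Call:
{"api": "send_rows", "payload": {"deltas": [{"wx":0,"wy":0,"wz":0.1,"fingers":1,"tx":0,"ty":0,"tz":0.04},{"wx":0,"wy":0,"wz":0.2,"fingers":1,"tx":0,"ty":0,"tz":0.08},{"wx":0,"wy":0,"wz":0.3,"fingers":1,"tx":0,"ty":0,"tz":0.12},{"wx":0,"wy":0,"wz":0.3,"fingers":1,"tx":0,"ty":0,"tz":0.12}]}}

```text
t: 19.15
ee_pos: [638.4, 279.8, 99.4]
ee_rot: [0.001, 0.328, 0.945, 0.0]
wrist_force: [-1.4, -4.8, 5.6]
grip_width: 41.8
gripper_force: 24.9
```

```bash
python3 st.py
```

```text
19.15 j6 -0.565 [638.4 279.8  99.4] yaw 2.473 w 41.8 g 24.9 [-1.4 -4.8  5.6] [-0.85  0.23  0.02]
```

Call:
{"api": "send_rows", "payload": {"deltas": [{"wx":0,"wy":0,"wz":0.1,"fingers":1,"tx":0,"ty":0,"tz":0.03},{"wx":0,"wy":0,"wz":0.2,"fingers":1,"tx":0,"ty":0,"tz":0.06},{"wx":0,"wy":0,"wz":0.3,"fingers":1,"tx":0,"ty":0,"tz":0.1},{"wx":0,"wy":0,"wz":0.3,"fingers":1,"tx":0,"ty":0,"tz":0.1}]}}

```text
t: 19.55
ee_pos: [638.0, 279.9, 99.3]
ee_rot: [0.001, 0.184, 0.983, -0.0]
wrist_force: [0.3, -4.1, 2.9]
grip_width: 41.7
gripper_force: 24.9
```

```bash
python3 st.py
```

```text
19.55 j6 -0.864 [638.  279.9  99.3] yaw 2.772 w 41.7 g 24.9 [ 0.3 -4.1  2.9] [-0.76 -0.02  0.01]
```

Call:
{"api": "send_rows", "payload": {"deltas": [{"wx":0,"wy":0,"wz":0.1,"fingers":1,"tx":0,"ty":0,"tz":0.02},{"wx":0,"wy":0,"wz":0.2,"fingers":1,"tx":0,"ty":0,"tz":0.04},{"wx":0,"wy":0,"wz":0.3,"fingers":1,"tx":0,"ty":0,"tz":0.06},{"wx":0,"wy":0,"wz":0.3,"fingers":1,"tx":0,"ty":0,"tz":0.06}]}}

```text
t: 19.95
ee_pos: [637.5, 279.9, 98.6]
ee_rot: [-0.0, 0.036, 0.999, -0.0]
wrist_force: [1.8, -2.9, -2.4]
grip_width: 41.9
gripper_force: 24.9
```

```bash
python3 st.py
```

```text
19.95 j6 -1.163 [637.5 279.9  98.6] yaw 3.070 w 41.9 g 24.9 [ 1.8 -2.9 -2.4] [-0.64 -0.51 -0.13]
```

Call:
{"api": "send_rows", "payload": {"deltas": [{"wx":0,"wy":0,"wz":0.1,"fingers":1,"tx":0,"ty":0,"tz":0.02},{"wx":0,"wy":0,"wz":0.2,"fingers":1,"tx":0,"ty":0,"tz":0.04},{"wx":0,"wy":0,"wz":0.3,"fingers":1,"tx":0,"ty":0,"tz":0.06},{"wx":0,"wy":0,"wz":0.3,"fingers":1,"tx":0,"ty":0,"tz":0.06}]}}

```text
t: 20.35
ee_pos: [635.5, 279.4, 98.9]
ee_rot: [-0.003, -0.114, 0.994, -0.001]
wrist_force: [-4.2, -4.6, 0.6]
grip_width: 41.6
gripper_force: 25.0
```

```bash
python3 st.py
```

```text
20.35 j6 -1.462 [635.5 279.4  98.9] yaw 3.370 w 41.6 g 25.0 [-4.2 -4.6  0.6] [-0.86  0.72 -0.47]
```

Torque about z shows the stop. I'll release so it drops and take a look.

Call:
{"api": "send_rows", "payload": {"deltas": [{"wx":0,"wy":0,"wz":-0.06,"fingers":1,"tx":0.15,"ty":0,"tz":0},{"wx":0,"wy":0,"wz":-0.06,"fingers":1,"tx":0.15,"ty":0,"tz":-0.2},{"wx":0,"wy":0,"wz":-0.06,"fingers":1,"tx":0.15,"ty":0,"tz":-0.3},{"wx":0,"wy":0,"wz":-0.06,"fingers":0.3,"tx":0.15,"ty":0,"tz":-0.3},{"wx":0,"wy":0,"wz":-0.06,"fingers":0.3,"tx":0.15,"ty":0,"tz":-0.3},{"wx":0,"wy":0,"wz":-0.06,"fingers":0.3,"tx":0.15,"ty":0,"tz":-0.3},{"wx":0,"wy":0,"wz":-0.06,"fingers":0.3,"tx":0.15,"ty":0,"tz":-0.3}]}}

```text
t: 21.05
ee_pos: [639.4, 280.6, 97.6]
ee_rot: [0.0, -0.086, 0.996, 0.0]
wrist_force: [-1.0, 0.0, 0.2]
grip_width: 64.8
gripper_force: 0.0
```

```bash
python3 st.py; cat >> h.py <<'E'
def chk(P,fn):
    c=look("wrist",["objective_yellow","objective_blue"]); s=env.sense()
    a=2*np.arctan2(s["ee_rot"][2],s["ee_rot"][1]); X=np.array([np.cos(a),np.sin(a),0]);P=np.array([*P,0]); Z=np.array([0,0,1])
    for f in (48,43,35,30): print(f,"apex",px(c,P+21*X+(f+88)*Z).round(1),"disc",px(c,P+(f+102)*Z).round(1),"bot",px(c,P-13*X+(f+102)*Z).round(1))
    cv2.imwrite("pics/"+fn,cv2.resize(c["img"][180:380,200:440],None,fx=2.5,fy=2.5))
E
python3 -c "
from h import *
chk((637.5,279.7),'w8.png')"
```

```text
21.05 j6 -1.407 [639.4 280.6  97.6] yaw 3.314 w 64.8 g 0.0 [-1.   0.   0.2] [ 0.12 -0.12 -0.  ]
wrist objective_yellow land [([636.0, 278.0, 36.0], 0.95)]
wrist objective_yellow sear [([627.0, 278.0, 127.0], 0.67)]
wrist objective_blue land []
wrist objective_blue sear []
48 apex [312.8 270.5] disc [312.7 337.7] bot [312.8 368.5]
43 apex [312.9 266.3] disc [312.8 330.8] bot [312.9 360.8]
35 apex [313.  260.1] disc [312.9 320.9] bot [313.  349.5]
30 apex [313.1 256.5] disc [313.  315.1] bot [313.1 343. ]
```

View pics/w8.png

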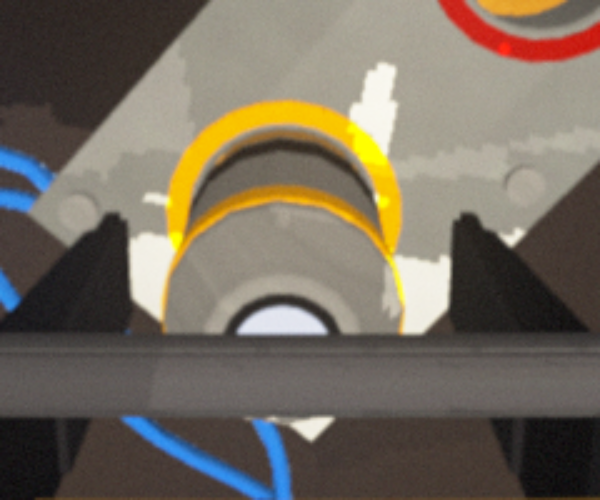

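It has dropped: finder foot z is 36 and the band apex is at px y 254. I'll lower, regrip and turn forward.

Call:
{"api": "send_rows", "payload": {"deltas": [{"wx":0,"wy":0,"wz":0,"fingers":0.3,"tx":-0.15,"ty":-0.05,"tz":-0.6},{"wx":0,"wy":0,"wz":0,"fingers":0.3,"tx":-0.15,"ty":-0.05,"tz":-0.6},{"wx":0,"wy":0,"wz":0,"fingers":1,"tx":-0.15,"ty":-0.05,"tz":-0.6},{"wx":0,"wy":0,"wz":0,"fingers":1,"tx":-0.15,"ty":-0.05,"tz":-0.6},{"wx":0,"wy":0,"wz":0,"fingers":1,"tx":-0.15,"ty":-0.05,"tz":-0.6},{"wx":0,"wy":0,"wz":0,"fingers":1,"tx":-0.15,"ty":-0.05,"tz":-0.6},{"wx":0,"wy":0,"wz":-0.1,"fingers":1,"tx":-0.15,"ty":-0.05,"tz":-0.6},{"wx":0,"wy":0,"wz":-0.2,"fingers":1,"tx":-0.15,"ty":-0.05,"tz":-0.63},{"wx":0,"wy":0,"wz":-0.3,"fingers":1,"tx":-0.15,"ty":-0.05,"tz":-0.66},{"wx":0,"wy":0,"wz":-0.4,"fingers":1,"tx":-0.15,"ty":-0.05,"tz":-0.7}]}}

```text
t: 22.3
ee_pos: [637.9, 280.0, 91.4]
ee_rot: [0.0, 0.115, 0.993, 0.0]
wrist_force: [-1.5, -0.6, 3.9]
grip_width: 41.9
gripper_force: 25.0
```

```bash
python3 st.py
```

```text
22.3 j6 -1.004 [637.9 280.   91.4] yaw 2.911 w 41.9 g 25.0 [-1.5 -0.6  3.9] [0.11 0.16 0.01]
```

Call:
{"api": "send_rows", "payload": {"deltas": [{"wx":0,"wy":0,"wz":-0.1,"fingers":1,"tx":0,"ty":0,"tz":-0.03},{"wx":0,"wy":0,"wz":-0.2,"fingers":1,"tx":0,"ty":0,"tz":-0.06},{"wx":0,"wy":0,"wz":-0.3,"fingers":1,"tx":0,"ty":0,"tz":-0.1},{"wx":0,"wy":0,"wz":-0.4,"fingers":1,"tx":0,"ty":0,"tz":-0.13},{"wx":0,"wy":0,"wz":-0.5,"fingers":1,"tx":0,"ty":0,"tz":-0.16},{"wx":0,"wy":0,"wz":-0.6,"fingers":1,"tx":0,"ty":0,"tz":-0.2},{"wx":0,"wy":0,"wz":-0.7,"fingers":1,"tx":0,"ty":0,"tz":-0.23},{"wx":0,"wy":0,"wz":-0.8,"fingers":1,"tx":0,"ty":0,"tz":-0.26}]}}

```text
t: 23.1
ee_pos: [637.5, 279.7, 87.7]
ee_rot: [-0.0, 0.493, 0.87, -0.0]
wrist_force: [-0.4, -0.4, -0.3]
grip_width: 41.7
gripper_force: 25.0
```

```bash
python3 st.py
```

```text
23.1 j6 -0.204 [637.5 279.7  87.7] yaw 2.111 w 41.7 g 25.0 [-0.4 -0.4 -0.3] [ 0.04 -0.11 -0.01]
```

Call:
{"api": "send_rows", "payload": {"deltas": [{"wx":0,"wy":0,"wz":-0.1,"fingers":1,"tx":0,"ty":0,"tz":-0.03},{"wx":0,"wy":0,"wz":-0.2,"fingers":1,"tx":0,"ty":0,"tz":-0.06},{"wx":0,"wy":0,"wz":-0.3,"fingers":1,"tx":0,"ty":0,"tz":-0.08},{"wx":0,"wy":0,"wz":-0.4,"fingers":1,"tx":0,"ty":0,"tz":-0.1},{"wx":0,"wy":0,"wz":-0.5,"fingers":1,"tx":0,"ty":0,"tz":-0.12},{"wx":0,"wy":0,"wz":-0.6,"fingers":1,"tx":0,"ty":0,"tz":-0.12},{"wx":0,"wy":0,"wz":-0.7,"fingers":1,"tx":0,"ty":0,"tz":-0.12}]}}

```text
t: 23.8
ee_pos: [638.0, 281.8, 87.4]
ee_rot: [-0.001, 0.761, 0.649, 0.002]
wrist_force: [1.5, 6.5, 0.4]
grip_width: 41.6
gripper_force: 25.0
```

```bash
python3 st.py
```

```text
23.8 j6 0.495 [638.  281.8  87.4] yaw 1.412 w 41.6 g 25.0 [1.5 6.5 0.4] [ 1.42 -0.29  0.52]
```

End stop felt. I'll release, rise a little, and check.

Call:
{"api": "send_rows", "payload": {"deltas": [{"wx":0,"wy":0,"wz":0.03,"fingers":1,"tx":0,"ty":-0.15,"tz":0},{"wx":0,"wy":0,"wz":0.03,"fingers":0.2,"tx":0,"ty":-0.15,"tz":0},{"wx":0,"wy":0,"wz":0.03,"fingers":0.2,"tx":0,"ty":-0.15,"tz":0},{"wx":0,"wy":0,"wz":0.03,"fingers":0.2,"tx":0,"ty":-0.15,"tz":0},{"wx":0,"wy":0,"wz":0.03,"fingers":0.2,"tx":0,"ty":-0.15,"tz":0},{"wx":0,"wy":0,"wz":0.03,"fingers":0.0,"tx":0,"ty":-0.15,"tz":4},{"wx":0,"wy":0,"wz":0.03,"fingers":0.0,"tx":0,"ty":-0.15,"tz":8},{"wx":0,"wy":0,"wz":0.03,"fingers":0.0,"tx":0,"ty":-0.15,"tz":12},{"wx":0,"wy":0,"wz":0.03,"fingers":0.0,"tx":0,"ty":-0.15,"tz":14},{"wx":0,"wy":0,"wz":0.03,"fingers":0.0,"tx":0,"ty":-0.15,"tz":14}]}}

```text
t: 24.8
ee_pos: [639.8, 278.7, 232.0]
ee_rot: [0.002, 0.75, 0.661, 0.004]
wrist_force: [0.9, -0.0, -0.4]
grip_width: 94.8
gripper_force: 0.0
```

```bash
python3 st.py; python3 - <<'E'
from h import *
chk((637.5,279.7),'w9.png')
c=camera("wrist"); cv2.imwrite("pics/w9.png",c["img"])
look("scene",["objective_yellow","slide_handle"])
look("top",["objective_yellow","slide_handle","filter_slide"])
E
```

```text
24.8 j6 0.460 [639.8 278.7 232. ] yaw 1.444 w 94.8 g 0.0 [ 0.9 -0.  -0.4] [-0.01 -0.11  0.04]
wrist objective_yellow land []
wrist objective_yellow sear [([641.0, 286.0, 125.0], 0.88), ([554.0, 332.0, 69.0], 0.31)]
wrist objective_blue land []
wrist objective_blue sear [([557.0, 338.0, 72.0], 0.26)]
48 apex [312.3 211.8] disc [312.3 243.6] bot [312.4 260.6]
43 apex [312.3 210.6] disc [312.4 241.8] bot [312.4 258.6]
35 apex [312.3 208.8] disc [312.4 239.1] bot [312.4 255.4]
30 apex [312.3 207.8] disc [312.4 237.5] bot [312.4 253.5]
scene objective_yellow land [([634.0, 278.0, 33.0], 0.86), ([752.0, -159.0, -3.0], 0.5)]
scene objective_yellow sear [([638.0, 262.0, 106.0], 0.56), ([491.0, 366.0, 75.0], 0.55)]
scene slide_handle land [([496.0, -13.0, 36.0], 0.72)]
scene slide_handle sear [([548.0, -4.0, 9.0], 0.84), ([643.0, 264.0, 69.0], 0.69)]
top objective_yellow land [([636.0, 280.0, 27.0], 0.59)]
top objective_yellow sear [([634.0, 271.0, 122.0], 0.52)]
top slide_handle land [([501.0, -10.0, 36.0], 0.61), ([715.0, 63.0, 1.0], 0.33)]
top slide_handle sear [([561.0, 12.0, 11.0], 0.92), ([634.0, 269.0, 120.0], 0.24)]
top filter_slide land [([564.0, 10.0, -3.0], 0.67), ([752.0, -160.0, -0.0], 0.26)]
top filter_slide sear []
```

View pics/w9.png

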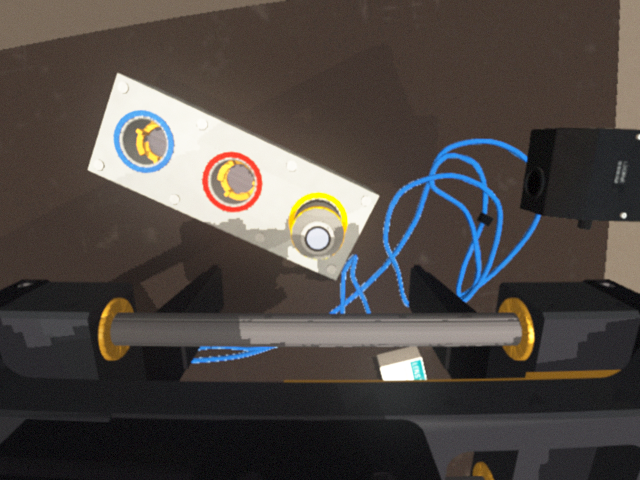

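Yellow is seated: finder foot ≈30, disc px (317,238) inside its collar. The slide has meanwhile been knocked to a handle position of about (499,-11). Now blue.

Call:
{"api": "send_rows", "payload": {"deltas": [{"wx":0,"wy":0,"wz":0,"fingers":0,"tx":-1,"ty":-4.5,"tz":0},{"wx":0,"wy":0,"wz":0,"fingers":0,"tx":-2,"ty":-9,"tz":0},{"wx":0,"wy":0,"wz":0,"fingers":0,"tx":-3,"ty":-13.5,"tz":0},{"wx":0,"wy":0,"wz":0,"fingers":0,"tx":-4,"ty":-18,"tz":0},{"wx":0,"wy":0,"wz":0,"fingers":0,"tx":-5,"ty":-22.5,"tz":0},{"wx":0,"wy":0,"wz":0,"fingers":0,"tx":-6,"ty":-27,"tz":0},{"wx":0,"wy":0,"wz":0,"fingers":0,"tx":-7,"ty":-31.5,"tz":0},{"wx":0,"wy":0,"wz":0,"fingers":0,"tx":-8,"ty":-36,"tz":0},{"wx":0,"wy":0,"wz":0,"fingers":0,"tx":-9,"ty":-40.5,"tz":0},{"wx":0,"wy":0,"wz":0,"fingers":0,"tx":-10,"ty":-45,"tz":0}]}}

```text
t: 26.7
ee_pos: [536.9, -173.6, 227.0]
ee_rot: [0.0, 0.75, 0.661, 0.0]
wrist_force: [0.3, -0.6, 0.6]
grip_width: 95.1
gripper_force: 0.0
```

Call:
{"api": "send_rows", "payload": {"deltas": [{"wx":0,"wy":0,"wz":0,"fingers":0,"tx":-0.2,"ty":-4.5,"tz":0},{"wx":0,"wy":0,"wz":0,"fingers":0,"tx":-0.4,"ty":-9,"tz":0},{"wx":0,"wy":0,"wz":0,"fingers":0,"tx":-0.6,"ty":-13.5,"tz":0},{"wx":0,"wy":0,"wz":0,"fingers":0,"tx":-0.8,"ty":-18,"tz":0},{"wx":0,"wy":0,"wz":0,"fingers":0,"tx":-1,"ty":-20.4,"tz":0},{"wx":0,"wy":0,"wz":0,"fingers":0,"tx":-1,"ty":-20.4,"tz":0},{"wx":0,"wy":0,"wz":0,"fingers":0,"tx":-1,"ty":-20.4,"tz":0}]}}

```text
t: 27.4
ee_pos: [527.4, -375.8, 226.4]
ee_rot: [-0.0, 0.751, 0.661, 0.0]
wrist_force: [0.0, -0.4, -0.3]
grip_width: 95.2
gripper_force: 0.0
```

```bash
python3 st.py; python3 - <<'E'
from h import *
c=look("wrist",["objective_blue"]); p=px(c,(529,-379.5,102)); print(p)
g=cv2.cvtColor(c["img"],cv2.COLOR_BGR2GRAY); x,y=p.astype(int); r=g[y-35:y+35,x-35:x+35]
h=cv2.HoughCircles(cv2.GaussianBlur(r,(3,3),0),cv2.HOUGH_GRADIENT,1,20,param1=80,param2=12,minRadius=6,maxRadius=20)
for q in h[0][:3]: print(q, onz(c,q[0]+x-35,q[1]+y-35,102).round(1))
cv2.imwrite("pics/w10.png",c["img"])
E
```

```text
27.4 j6 -0.575 [ 527.4 -375.8  226.4] yaw 1.444 w 95.2 g 0.0 [ 0.  -0.4 -0.3] [ 0.01 -0.05 -0.01]
wrist objective_blue land [([525.0, -380.0, 1.0], 0.76)]
wrist objective_blue sear [([530.0, -375.0, 99.0], 0.64)]
[318.81552469 234.75598017]
[30.5 35.5 15. ] [ 524.6 -378.7  102. ]
```

Call:
{"api": "send_rows", "payload": {"deltas": [{"wx":0,"wy":0,"wz":0,"fingers":0,"tx":-0.1,"ty":-0.35,"tz":-4},{"wx":0,"wy":0,"wz":0,"fingers":0,"tx":-0.1,"ty":-0.35,"tz":-8},{"wx":0,"wy":0,"wz":0,"fingers":0,"tx":-0.1,"ty":-0.35,"tz":-12},{"wx":0,"wy":0,"wz":0,"fingers":0,"tx":-0.1,"ty":-0.35,"tz":-15},{"wx":0,"wy":0,"wz":0,"fingers":0.3,"tx":-0.1,"ty":-0.35,"tz":-17.2},{"wx":0,"wy":0,"wz":0,"fingers":0.3,"tx":-0.1,"ty":-0.35,"tz":-17.2},{"wx":0,"wy":0,"wz":0,"fingers":0.3,"tx":-0.1,"ty":-0.35,"tz":-17.2}]}}

```text
t: 28.25
ee_pos: [527.0, -378.5, 55.0]
ee_rot: [-0.0, 0.75, 0.662, 0.0]
wrist_force: [0.3, -0.4, 0.2]
grip_width: 76.1
gripper_force: 0.0
```

```bash
python3 st.py; python3 - <<'E'
from h import *
c=camera("wrist"); s=env.sense(); p=s["ee_pos"]
print([px(c,(p[0],p[1],z)).round(1) for z in (88,102)], px(c,(p[0],p[1]-13,102)),px(c,(p[0],p[1]+21,88)))
cv2.imwrite("pics/w11.png",cv2.resize(c["img"][180:380,200:440],None,fx=2.5,fy=2.5))
E
```

```text
28.25 j6 -0.581 [ 527.  -378.5   55. ] yaw 1.446 w 76.1 g 0.0 [ 0.3 -0.4  0.2] [-0.02 -0.06 -0.  ]
[array([319. , 319.1]), array([319.3, 336.3])] [323.39065433 365.63334556] [312.64888659 272.31114535]
```

View pics/w11.png

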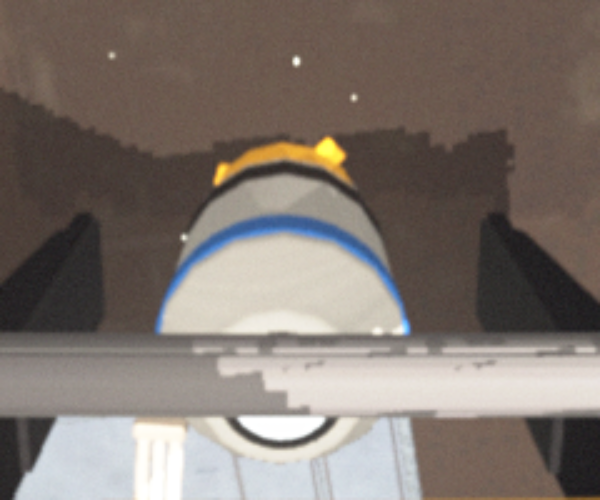

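Fingers straddle the blue objective: band apex px (313,265), nose bottom 365. Grip and go.

Call:
{"api": "send_rows", "payload": {"deltas": [{"wx":0,"wy":0,"wz":0,"fingers":1,"tx":-0.1,"ty":0.1,"tz":0},{"wx":0,"wy":0,"wz":0,"fingers":1,"tx":-0.1,"ty":0.1,"tz":0},{"wx":0,"wy":0,"wz":0,"fingers":1,"tx":-0.1,"ty":0.1,"tz":0},{"wx":0,"wy":0,"wz":0,"fingers":1,"tx":-0.1,"ty":0.1,"tz":0},{"wx":0,"wy":0,"wz":0,"fingers":1,"tx":-0.1,"ty":0.1,"tz":0},{"wx":0,"wy":0,"wz":0,"fingers":1,"tx":-0.1,"ty":0.1,"tz":0},{"wx":0,"wy":0,"wz":0,"fingers":1,"tx":-0.1,"ty":0.1,"tz":2},{"wx":0,"wy":0,"wz":0,"fingers":1,"tx":-0.1,"ty":0.1,"tz":6},{"wx":0,"wy":0,"wz":0,"fingers":1,"tx":-0.1,"ty":0.1,"tz":11},{"wx":0,"wy":0,"wz":0,"fingers":1,"tx":-0.1,"ty":0.1,"tz":16}], "squeeze": 30}}

```text
t: 29.3
ee_pos: [524.6, -377.5, 214.0]
ee_rot: [-0.002, 0.75, 0.661, -0.0]
wrist_force: [1.6, -0.4, -2.0]
grip_width: 41.8
gripper_force: 30.0
```

Call:
{"api": "send_rows", "payload": {"deltas": [{"wx":0,"wy":0,"wz":0,"fingers":1,"tx":0,"ty":4.5,"tz":0},{"wx":0,"wy":0,"wz":0,"fingers":1,"tx":0,"ty":9,"tz":0},{"wx":0,"wy":0,"wz":0,"fingers":1,"tx":0,"ty":13.5,"tz":0},{"wx":0,"wy":0,"wz":0,"fingers":1,"tx":0,"ty":18,"tz":0},{"wx":0,"wy":0,"wz":0,"fingers":1,"tx":0,"ty":22.5,"tz":0},{"wx":0,"wy":0,"wz":0,"fingers":1,"tx":0,"ty":27,"tz":0},{"wx":0,"wy":0,"wz":0,"fingers":1,"tx":0,"ty":31.5,"tz":0},{"wx":0,"wy":0,"wz":0,"fingers":1,"tx":0,"ty":36,"tz":0},{"wx":0,"wy":0,"wz":0,"fingers":1,"tx":0,"ty":40.5,"tz":0},{"wx":0,"wy":0,"wz":0,"fingers":1,"tx":0,"ty":45,"tz":0}]}}

```text
t: 30.3
ee_pos: [524.6, 73.5, 213.5]
ee_rot: [-0.0, 0.75, 0.661, -0.001]
wrist_force: [0.4, -0.7, -2.0]
grip_width: 41.6
gripper_force: 30.0
```

Call:
{"api": "send_rows", "payload": {"deltas": [{"wx":0,"wy":0,"wz":0,"fingers":1,"tx":0,"ty":4.5,"tz":0},{"wx":0,"wy":0,"wz":0,"fingers":1,"tx":0,"ty":9,"tz":0},{"wx":0,"wy":0,"wz":0,"fingers":1,"tx":0,"ty":13.5,"tz":0},{"wx":0,"wy":0,"wz":0,"fingers":1,"tx":0,"ty":18,"tz":0},{"wx":0,"wy":0,"wz":0,"fingers":1,"tx":0,"ty":21,"tz":0},{"wx":0,"wy":0,"wz":0,"fingers":1,"tx":0,"ty":21,"tz":0},{"wx":0,"wy":0,"wz":0,"fingers":1,"tx":0,"ty":21,"tz":0}]}}

```text
t: 31.0
ee_pos: [524.9, 281.7, 213.3]
ee_rot: [-0.0, 0.75, 0.662, -0.001]
wrist_force: [0.4, -0.5, -2.6]
grip_width: 41.3
gripper_force: 30.0
```

```bash
python3 st.py; python3 -c "
from h import *
collars(camera('wrist'))"
```

```text
31.0 j6 0.528 [524.9 281.7 213.3] yaw 1.446 w 41.3 g 30.0 [ 0.4 -0.5 -2.6] [-0.06 -0.05 -0.04]
yellow [449.1 215.7] [63.  73.6] [643.3 276.1  70. ] 467
red [356.9 171.2] [62.  63.8] [565.3 325.1  70. ] 1026
blue [266.3 127.7] [62.9 65.7] [493.5 370.5  70. ] 924
```

Call:
{"api": "send_rows", "payload": {"deltas": [{"wx":0,"wy":0,"wz":0,"fingers":1,"tx":-1.5,"ty":4.5,"tz":0},{"wx":0,"wy":0,"wz":0,"fingers":1,"tx":-3.1,"ty":8.8,"tz":-1},{"wx":0,"wy":0,"wz":0,"fingers":1,"tx":-3.1,"ty":8.8,"tz":-3},{"wx":0,"wy":0,"wz":0,"fingers":1,"tx":-3.1,"ty":8.8,"tz":-5},{"wx":0,"wy":0,"wz":0,"fingers":1,"tx":-3.1,"ty":8.8,"tz":-7},{"wx":0,"wy":0,"wz":0,"fingers":1,"tx":-3.1,"ty":8.8,"tz":-7.5},{"wx":0,"wy":0,"wz":0,"fingers":1,"tx":-3.1,"ty":8.8,"tz":-7.5},{"wx":0,"wy":0,"wz":0,"fingers":1,"tx":-3.1,"ty":8.8,"tz":-7.5}]}}

```text
t: 31.85
ee_pos: [495.5, 369.3, 140.7]
ee_rot: [0.0, 0.751, 0.661, 0.001]
wrist_force: [-0.3, -0.2, -1.1]
grip_width: 41.7
gripper_force: 30.0
```

```bash
python3 st.py; python3 - <<'E'
from h import *
c=camera("wrist"); s=env.sense(); p=s["ee_pos"]; f=p[2]-55
a=1.446; X=np.array([np.cos(a),np.sin(a),0])*1; q=np.array([p[0],p[1],f]); Z=np.array([0,0,1])
print("apex",px(c,q+21*X+88*Z),"disc",px(c,q+102*Z),"bot",px(c,q-13*X+102*Z)); collars(c)
cv2.imwrite("pics/w12.png",cv2.resize(c["img"][180:380,200:440],None,fx=2.5,fy=2.5))
E
```

```text
31.85 j6 0.681 [495.5 369.3 140.7] yaw 1.444 w 41.7 g 30.0 [-0.3 -0.2 -1.1] [-0.04 -0.08 -0.01]
apex [317.49391253 269.75219636] disc [317.80790442 334.34336884] bot [317.84460953 364.16452968]
yellow [530.4 344.6] [59.4 79.7] [648.8 271.9  70. ] 246
red [420.2 285.5] [49.1 68.9] [566.1 332.2  70. ] 559
blue [313.8 255.5] [79.1 90.8] [493.  364.5  70. ] 1047
```

View pics/w12.png

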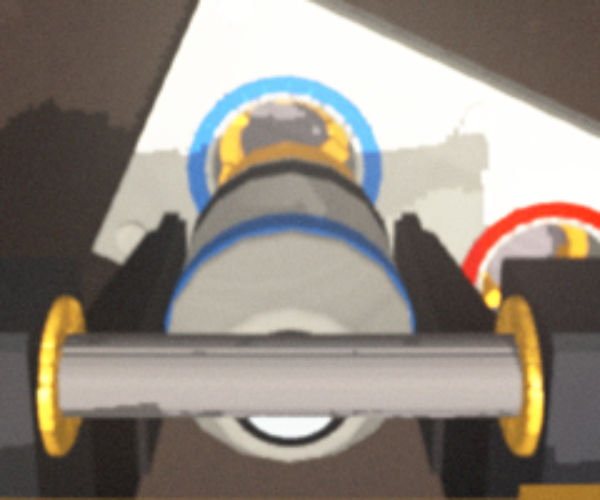

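Blue is centred in the grip (band apex px 265, nose bottom 364). I'll shift slightly and insert.

Call:
{"api": "send_rows", "payload": {"deltas": [{"wx":0,"wy":0,"wz":0,"fingers":1,"tx":-0.15,"ty":0.05,"tz":-0.5},{"wx":0,"wy":0,"wz":0,"fingers":1,"tx":-0.15,"ty":0.05,"tz":-1},{"wx":0,"wy":0,"wz":0,"fingers":1,"tx":-0.15,"ty":0.05,"tz":-1.5},{"wx":0,"wy":0,"wz":0,"fingers":1,"tx":-0.15,"ty":0.05,"tz":-2},{"wx":0,"wy":0,"wz":0,"fingers":1,"tx":-0.15,"ty":0.05,"tz":-2.5},{"wx":0,"wy":0,"wz":0,"fingers":1,"tx":-0.15,"ty":0.05,"tz":-3},{"wx":0,"wy":0,"wz":0,"fingers":1,"tx":-0.15,"ty":0.05,"tz":-3.3},{"wx":0,"wy":0,"wz":0,"fingers":1,"tx":-0.15,"ty":0.05,"tz":-3.3}]}}

```text
t: 32.7
ee_pos: [492.7, 370.0, 105.8]
ee_rot: [-0.0, 0.75, 0.661, -0.001]
wrist_force: [1.1, 0.3, -2.2]
grip_width: 41.4
gripper_force: 30.0
```

```bash
python3 st.py
```

```text
32.7 j6 0.683 [492.7 370.  105.8] yaw 1.445 w 41.4 g 30.0 [ 1.1  0.3 -2.2] [-0.03 -0.1  -0.01]
```

Call:
{"api": "send_rows", "payload": {"deltas": [{"wx":0,"wy":0,"wz":0,"fingers":1,"tx":0.05,"ty":0,"tz":-0.2},{"wx":0,"wy":0,"wz":0,"fingers":1,"tx":0.05,"ty":0,"tz":-0.4},{"wx":0,"wy":0,"wz":0,"fingers":1,"tx":0.05,"ty":0,"tz":-0.55},{"wx":0,"wy":0,"wz":0,"fingers":1,"tx":0.05,"ty":0,"tz":-0.55}]}}

```text
t: 33.1
ee_pos: [494.0, 370.3, 101.2]
ee_rot: [0.0, 0.75, 0.661, 0.001]
wrist_force: [0.7, 0.3, -2.8]
grip_width: 41.5
gripper_force: 30.0
```

```bash
python3 st.py
```

```text
33.1 j6 0.682 [494.  370.3 101.2] yaw 1.445 w 41.5 g 30.0 [ 0.7  0.3 -2.8] [ 0.06 -0.33 -0.01]
```

Call:
{"api": "send_rows", "payload": {"deltas": [{"wx":0,"wy":0,"wz":0,"fingers":1,"tx":0,"ty":0,"tz":-0.15},{"wx":0,"wy":0,"wz":0,"fingers":1,"tx":0,"ty":0,"tz":-0.3},{"wx":0,"wy":0,"wz":0,"fingers":1,"tx":0,"ty":0,"tz":-0.3}]}}

```text
t: 33.4
ee_pos: [494.0, 370.4, 98.3]
ee_rot: [0.0, 0.75, 0.661, 0.001]
wrist_force: [2.8, 0.6, -1.4]
grip_width: 41.5
gripper_force: 30.0
```

```bash
python3 st.py
```

```text
33.4 j6 0.682 [494.  370.4  98.3] yaw 1.445 w 41.5 g 30.0 [ 2.8  0.6 -1.4] [ 0.09 -0.58  0.1 ]
```

Call:
{"api": "send_rows", "payload": {"deltas": [{"wx":0,"wy":0,"wz":0,"fingers":1,"tx":0.06,"ty":0,"tz":-0.1},{"wx":0,"wy":0,"wz":0,"fingers":1,"tx":0.06,"ty":0,"tz":-0.2},{"wx":0,"wy":0,"wz":0,"fingers":1,"tx":0.06,"ty":0,"tz":-0.2}]}}

```text
t: 33.7
ee_pos: [494.3, 370.6, 97.9]
ee_rot: [-0.0, 0.75, 0.661, 0.0]
wrist_force: [-1.9, -0.6, 7.2]
grip_width: 41.6
gripper_force: 30.0
```

```bash
python3 st.py
```

```text
33.7 j6 0.682 [494.3 370.6  97.9] yaw 1.445 w 41.6 g 30.0 [-1.9 -0.6  7.2] [-0.26  0.44  0.05]
```

Call:
{"api": "send_rows", "payload": {"deltas": [{"wx":0,"wy":0,"wz":0.1,"fingers":1,"tx":0,"ty":0,"tz":0.05},{"wx":0,"wy":0,"wz":0.2,"fingers":1,"tx":0,"ty":0,"tz":0.09},{"wx":0,"wy":0,"wz":0.3,"fingers":1,"tx":0,"ty":0,"tz":0.12},{"wx":0,"wy":0,"wz":0.4,"fingers":1,"tx":0,"ty":0,"tz":0.15},{"wx":0,"wy":0,"wz":0.5,"fingers":1,"tx":0,"ty":0,"tz":0.18},{"wx":0,"wy":0,"wz":0.6,"fingers":1,"tx":0,"ty":0,"tz":0.21},{"wx":0,"wy":0,"wz":0.6,"fingers":1,"tx":0,"ty":0,"tz":0.21}], "squeeze": 25}}

```text
t: 34.4
ee_pos: [494.6, 370.7, 100.6]
ee_rot: [0.0, 0.521, 0.854, 0.001]
wrist_force: [-2.1, -1.0, 8.7]
grip_width: 41.6
gripper_force: 25.0
```

```bash
python3 st.py
```

```text
34.4 j6 0.081 [494.6 370.7 100.6] yaw 2.046 w 41.6 g 25.0 [-2.1 -1.   8.7] [-0.37  0.37 -0.05]
```

Call:
{"api": "send_rows", "payload": {"deltas": [{"wx":0,"wy":0,"wz":0.1,"fingers":1,"tx":0,"ty":0,"tz":0.04},{"wx":0,"wy":0,"wz":0.2,"fingers":1,"tx":0,"ty":0,"tz":0.08},{"wx":0,"wy":0,"wz":0.3,"fingers":1,"tx":0,"ty":0,"tz":0.12},{"wx":0,"wy":0,"wz":0.4,"fingers":1,"tx":0,"ty":0,"tz":0.16},{"wx":0,"wy":0,"wz":0.4,"fingers":1,"tx":0,"ty":0,"tz":0.16}]}}

```text
t: 34.9
ee_pos: [494.9, 370.6, 101.4]
ee_rot: [0.001, 0.341, 0.94, 0.001]
wrist_force: [-1.2, -0.4, 5.7]
grip_width: 41.5
gripper_force: 25.0
```

```bash
python3 st.py
```

```text
34.9 j6 -0.318 [494.9 370.6 101.4] yaw 2.445 w 41.5 g 25.0 [-1.2 -0.4  5.7] [-0.11 -0.14  0.05]
```

Call:
{"api": "send_rows", "payload": {"deltas": [{"wx":0,"wy":0,"wz":0.1,"fingers":1,"tx":0,"ty":0,"tz":0.03},{"wx":0,"wy":0,"wz":0.2,"fingers":1,"tx":0,"ty":0,"tz":0.06},{"wx":0,"wy":0,"wz":0.3,"fingers":1,"tx":0,"ty":0,"tz":0.09},{"wx":0,"wy":0,"wz":0.3,"fingers":1,"tx":0,"ty":0,"tz":0.09}]}}

```text
t: 35.3
ee_pos: [493.3, 369.8, 99.6]
ee_rot: [-0.001, 0.198, 0.98, -0.001]
wrist_force: [0.1, -0.0, -2.4]
grip_width: 41.4
gripper_force: 25.0
```

```bash
python3 st.py
```

```text
35.3 j6 -0.616 [493.3 369.8  99.6] yaw 2.743 w 41.4 g 25.0 [ 0.1 -0.  -2.4] [ 0.11 -0.17 -0.06]
```

Call:
{"api": "send_rows", "payload": {"deltas": [{"wx":0,"wy":0,"wz":0,"fingers":1,"tx":0,"ty":0.05,"tz":-0.15},{"wx":0,"wy":0,"wz":0,"fingers":1,"tx":0,"ty":0.05,"tz":-0.3},{"wx":0,"wy":0,"wz":0,"fingers":1,"tx":0,"ty":0.05,"tz":-0.4},{"wx":0,"wy":0,"wz":0,"fingers":1,"tx":0,"ty":0.05,"tz":-0.4}]}}

```text
t: 35.7
ee_pos: [493.9, 370.5, 96.1]
ee_rot: [-0.0, 0.197, 0.98, -0.0]
wrist_force: [0.2, -0.1, -2.0]
grip_width: 41.5
gripper_force: 25.0
```

```bash
python3 st.py
```

```text
35.7 j6 -0.617 [493.9 370.5  96.1] yaw 2.744 w 41.5 g 25.0 [ 0.2 -0.1 -2. ] [ 0.1  -0.14  0.03]
```

Call:
{"api": "send_rows", "payload": {"deltas": [{"wx":0,"wy":0,"wz":0,"fingers":1,"tx":0,"ty":0,"tz":-0.15},{"wx":0,"wy":0,"wz":0,"fingers":1,"tx":0,"ty":0,"tz":-0.3},{"wx":0,"wy":0,"wz":0,"fingers":1,"tx":0,"ty":0,"tz":-0.4},{"wx":0,"wy":0,"wz":0,"fingers":1,"tx":0,"ty":0,"tz":-0.4}]}}

```text
t: 36.1
ee_pos: [494.1, 370.6, 92.4]
ee_rot: [-0.0, 0.197, 0.98, -0.0]
wrist_force: [-0.3, -0.2, -1.8]
grip_width: 41.7
gripper_force: 25.0
```

```bash
python3 st.py
```

```text
36.1 j6 -0.617 [494.1 370.6  92.4] yaw 2.745 w 41.7 g 25.0 [-0.3 -0.2 -1.8] [ 0.07 -0.17  0.02]
```

Call:
{"api": "send_rows", "payload": {"deltas": [{"wx":0,"wy":0,"wz":0,"fingers":1,"tx":0,"ty":0,"tz":-0.15},{"wx":0,"wy":0,"wz":0,"fingers":1,"tx":0,"ty":0,"tz":-0.25},{"wx":0,"wy":0,"wz":0,"fingers":1,"tx":0,"ty":0,"tz":-0.25}]}}

```text
t: 36.4
ee_pos: [494.3, 370.8, 90.4]
ee_rot: [0.0, 0.197, 0.98, 0.0]
wrist_force: [0.0, 0.1, -1.0]
grip_width: 41.7
gripper_force: 25.0
```

```bash
python3 st.py
```

```text
36.4 j6 -0.617 [494.3 370.8  90.4] yaw 2.745 w 41.7 g 25.0 [ 0.   0.1 -1. ] [ 0.04 -0.14  0.01]
```

Call:
{"api": "send_rows", "payload": {"deltas": [{"wx":0,"wy":0,"wz":-0.1,"fingers":1,"tx":0,"ty":0,"tz":0},{"wx":0,"wy":0,"wz":-0.2,"fingers":1,"tx":0,"ty":0,"tz":-0.04},{"wx":0,"wy":0,"wz":-0.3,"fingers":1,"tx":0,"ty":0,"tz":-0.08},{"wx":0,"wy":0,"wz":-0.4,"fingers":1,"tx":0,"ty":0,"tz":-0.12},{"wx":0,"wy":0,"wz":-0.5,"fingers":1,"tx":0,"ty":0,"tz":-0.15},{"wx":0,"wy":0,"wz":-0.6,"fingers":1,"tx":0,"ty":0,"tz":-0.19}]}}

```text
t: 37.0
ee_pos: [494.6, 371.6, 89.8]
ee_rot: [0.0, 0.48, 0.877, 0.001]
wrist_force: [-1.2, 0.6, 2.4]
grip_width: 41.6
gripper_force: 25.0
```

```bash
python3 st.py
```

```text
37.0 j6 -0.013 [494.6 371.6  89.8] yaw 2.141 w 41.6 g 25.0 [-1.2  0.6  2.4] [0.15 0.14 0.02]
```

Call:
{"api": "send_rows", "payload": {"deltas": [{"wx":0,"wy":0,"wz":-0.1,"fingers":1,"tx":-0.05,"ty":-0.05,"tz":-0.03},{"wx":0,"wy":0,"wz":-0.2,"fingers":1,"tx":-0.05,"ty":-0.05,"tz":-0.06},{"wx":0,"wy":0,"wz":-0.3,"fingers":1,"tx":-0.05,"ty":-0.05,"tz":-0.1},{"wx":0,"wy":0,"wz":-0.4,"fingers":1,"tx":-0.05,"ty":-0.05,"tz":-0.13},{"wx":0,"wy":0,"wz":-0.5,"fingers":1,"tx":-0.05,"ty":-0.05,"tz":-0.16},{"wx":0,"wy":0,"wz":-0.6,"fingers":1,"tx":-0.05,"ty":-0.05,"tz":-0.2},{"wx":0,"wy":0,"wz":-0.7,"fingers":1,"tx":-0.05,"ty":-0.05,"tz":-0.2}]}}

```text
t: 37.7
ee_pos: [494.0, 370.1, 86.1]
ee_rot: [0.0, 0.751, 0.66, 0.0]
wrist_force: [1.9, 0.4, -3.8]
grip_width: 41.6
gripper_force: 25.0
```

```bash
python3 st.py
```

```text
37.7 j6 0.686 [494.  370.1  86.1] yaw 1.441 w 41.6 g 25.0 [ 1.9  0.4 -3.8] [ 0.1  -0.41  0.13]
```

Call:
{"api": "send_rows", "payload": {"deltas": [{"wx":0,"wy":0,"wz":-0.1,"fingers":1,"tx":0,"ty":0,"tz":-0.03},{"wx":0,"wy":0,"wz":-0.2,"fingers":1,"tx":0,"ty":0,"tz":-0.05},{"wx":0,"wy":0,"wz":-0.3,"fingers":1,"tx":0,"ty":0,"tz":-0.05},{"wx":0,"wy":0,"wz":-0.4,"fingers":1,"tx":0,"ty":0,"tz":-0.05}]}}

```text
t: 38.1
ee_pos: [495.4, 372.3, 86.7]
ee_rot: [-0.001, 0.867, 0.498, 0.004]
wrist_force: [5.0, 6.4, -5.1]
grip_width: 41.4
gripper_force: 25.0
```

```bash
python3 st.py
```

```text
38.1 j6 1.085 [495.4 372.3  86.7] yaw 1.042 w 41.4 g 25.0 [ 5.   6.4 -5.1] [ 1.39 -1.06  0.62]
```

End stop reached. Release, rise, check, and head for the slide.

Call:
{"api": "send_rows", "payload": {"deltas": [{"wx":0,"wy":0,"wz":0.05,"fingers":1,"tx":-0.15,"ty":-0.15,"tz":0},{"wx":0,"wy":0,"wz":0.05,"fingers":0.2,"tx":-0.15,"ty":-0.15,"tz":0},{"wx":0,"wy":0,"wz":0.05,"fingers":0.2,"tx":-0.15,"ty":-0.15,"tz":0},{"wx":0,"wy":0,"wz":0.05,"fingers":0.2,"tx":-0.15,"ty":-0.15,"tz":0},{"wx":0,"wy":0,"wz":0.05,"fingers":0.2,"tx":-0.15,"ty":-0.15,"tz":0},{"wx":0,"wy":0,"wz":0.05,"fingers":0.1,"tx":-0.15,"ty":-0.15,"tz":4},{"wx":0,"wy":0,"wz":0.05,"fingers":0.1,"tx":-0.15,"ty":-0.15,"tz":8},{"wx":0,"wy":0,"wz":0.05,"fingers":0.1,"tx":-0.15,"ty":-0.15,"tz":12},{"wx":0,"wy":0,"wz":0.05,"fingers":0.1,"tx":-0.15,"ty":-0.15,"tz":14},{"wx":0,"wy":0,"wz":0.05,"fingers":0.1,"tx":-0.15,"ty":-0.15,"tz":14}]}}

```text
t: 39.1
ee_pos: [494.1, 369.8, 230.7]
ee_rot: [-0.0, 0.854, 0.52, 0.004]
wrist_force: [0.8, 0.6, 1.1]
grip_width: 85.7
gripper_force: 0.0
```

```bash
python3 st.py; python3 - <<'E'
from h import *
look("scene",["objective_blue","objective_yellow"]);look("top",["objective_blue","objective_yellow"])
c=look("wrist",["objective_blue"])
for f in (35,30): print(px(c,(493.6,370.5,f+102)))
collars(c)
cv2.imwrite("pics/w13.png",c["img"][0:400])
E
```

```text
39.1 j6 1.032 [494.1 369.8 230.7] yaw 1.095 w 85.7 g 0.0 [0.8 0.6 1.1] [-0.   -0.07  0.03]
scene objective_blue land []
scene objective_blue sear [([495.0, 351.0, 107.0], 0.83)]
scene objective_yellow land [([632.0, 280.0, 30.0], 0.84)]
scene objective_yellow sear [([638.0, 263.0, 108.0], 0.64), ([722.0, 38.0, 28.0], 0.59)]
top objective_blue land [([495.0, 370.0, 33.0], 0.83)]
top objective_blue sear [([491.0, 364.0, 126.0], 0.55)]
top objective_yellow land [([637.0, 283.0, 30.0], 0.83), ([568.0, 325.0, 72.0], 0.17)]
top objective_yellow sear [([632.0, 276.0, 124.0], 0.68)]
wrist objective_blue land [([497.0, 368.0, 34.0], 0.67)]
wrist objective_blue sear [([500.0, 375.0, 129.0], 0.65), ([564.0, 321.0, 71.0], 0.27)]
[317.51470309 238.27811505]
[317.48496453 236.60209886]
yellow [505.2 240.4] [60.8 74. ] [643.1 271.3  70. ] 561
red [408.2 227.8] [55.  58.8] [565.5 325.   70. ] 839
blue [317.2 219.9] [55.8 57.4] [493.6 370.5  70. ] 459
```

View pics/w13.png

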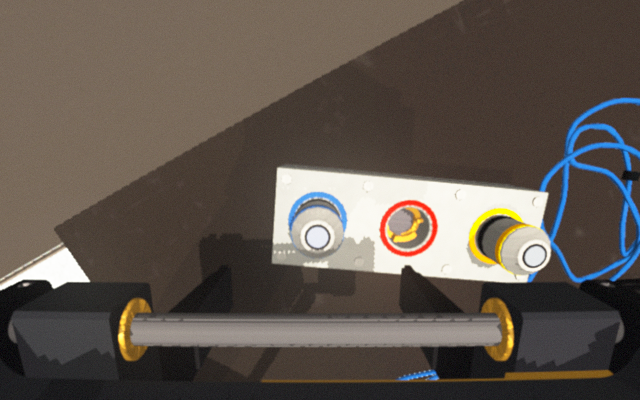

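Call:
{"api": "send_rows", "payload": {"deltas": [{"wx":0,"wy":0,"wz":-0.1,"fingers":0.4,"tx":0,"ty":-4.5,"tz":0.5},{"wx":0,"wy":0,"wz":-0.2,"fingers":0.4,"tx":0,"ty":-9,"tz":1},{"wx":0,"wy":0,"wz":-0.3,"fingers":0.4,"tx":0,"ty":-13.5,"tz":1},{"wx":0,"wy":0,"wz":-0.4,"fingers":0.4,"tx":0,"ty":-18,"tz":1},{"wx":0,"wy":0,"wz":-0.5,"fingers":0.4,"tx":0,"ty":-22.5,"tz":1},{"wx":0,"wy":0,"wz":-0.6,"fingers":0.4,"tx":0,"ty":-27,"tz":1},{"wx":0,"wy":0,"wz":-0.7,"fingers":0.4,"tx":0,"ty":-31.5,"tz":1},{"wx":0,"wy":0,"wz":-0.75,"fingers":0.4,"tx":0,"ty":-36,"tz":1},{"wx":0,"wy":0,"wz":-0.75,"fingers":0.4,"tx":0,"ty":-37.5,"tz":1},{"wx":0,"wy":0,"wz":-0.75,"fingers":0.4,"tx":0,"ty":-37.5,"tz":1}]}}

```text
t: 40.75
ee_pos: [492.2, -8.3, 236.0]
ee_rot: [0.0, 0.986, 0.17, 0.0]
wrist_force: [0.0, -0.3, 1.1]
grip_width: 57.2
gripper_force: 0.0
```

```bash
python3 st.py; python3 - <<'E'
from h import *
c=look("wrist",["slide_handle","filter_slide"],"w14.png")
hsv=cv2.cvtColor(c["img"],cv2.COLOR_BGR2HSV)
m=cv2.inRange(hsv,(5,170,120),(18,255,255)); n,l,st,ce=cv2.connectedComponentsWithStats(m)
for i in range(1,n):
    if st[i,4]>150: print("orange",st[i],ce[i].round(1),onz(c,*ce[i],48).round(1),onz(c,*ce[i],10).round(1))
m=cv2.inRange(hsv,(45,100,60),(75,255,255)); n,l,st,ce=cv2.connectedComponentsWithStats(m)
for i in range(1,n):
    if st[i,4]>150: print("green",st[i],ce[i].round(1),onz(c,*ce[i],10).round(1))
E
```

```text
40.75 j6 1.104 [492.2  -8.3 236. ] yaw 0.341 w 57.2 g 0.0 [ 0.  -0.3  1.1] [ 0.03 -0.02 -0.05]
wrist slide_handle land [([497.0, -14.0, 37.0], 0.75)]
wrist slide_handle sear [([562.0, 12.0, 9.0], 0.9)]
wrist filter_slide land [([563.0, 10.0, -2.0], 0.62), ([548.0, 293.0, 4.0], 0.17)]
wrist filter_slide sear [([561.0, 7.0, 6.0], 0.68), ([569.0, 284.0, 54.0], 0.18)]
```

View pics/w14.png

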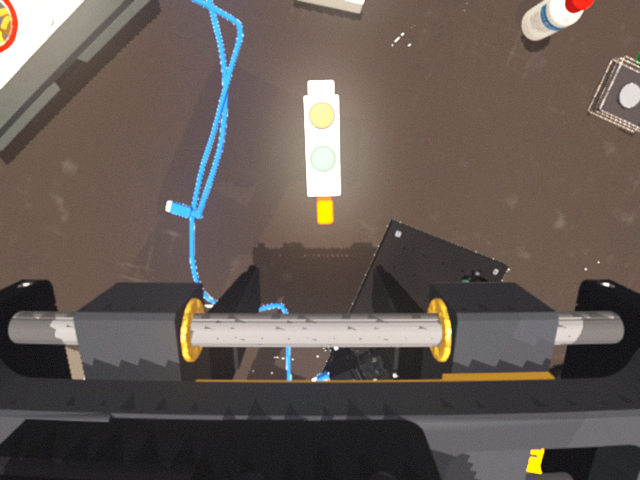

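Blue sits at px (317,237), centred in its collar. The slide lies with its nose at px (321,81), bar rear edge at (323,196), glasses at (321.5,115) and (323,158), and the orange handle at (325,211). I've used up the picture views, so from here I measure by numbers only.

```bash
cat >> h.py <<'E'
def slide(cam="wrist"):
    c=camera(cam); hsv=cv2.cvtColor(c["img"],cv2.COLOR_BGR2HSV)
    for n,lo,hi in [("orange",(5,120,120),(25,255,255)),("green",(40,15,60),(80,255,255))]:
        m=cv2.inRange(hsv,lo,hi); k,l,st,ce=cv2.connectedComponentsWithStats(m)
        for i in range(1,k):
            if st[i,4]>200 and st[i,1]<300: print(n,st[i],ce[i].round(1),onz(c,*ce[i],48).round(1),onz(c,*ce[i],10).round(1))
    return c
E
python3 - <<'E'
from h import *
c=slide()
m=(c["img"].min(2)>190).astype(np.uint8); k,l,st,ce=cv2.connectedComponentsWithStats(m)
for i in range(1,k):
    if st[i,4]>800 and 250<ce[i][0]<400 and st[i,1]<250:
        cn,_=cv2.findContours((l==i).astype(np.uint8),cv2.RETR_EXTERNAL,cv2.CHAIN_APPROX_SIMPLE)
        r=cv2.minAreaRect(cn[0]); B=cv2.boxPoints(r); W=np.array([onz(c,*b,10) for b in B]); print(W.round(1),W.mean(0).round(1))
        e=[W[1]-W[0],W[2]-W[1]]; e=max(e,key=np.linalg.norm); print(np.linalg.norm(e),np.degrees(np.arctan2(e[1],e[0])))
E
```

```text
orange [180 298  25  64 659] [190.9 329.6] [323.9  82.1  48. ] [299.1  88.9  10. ]
orange [427 298  25  64 638] [440.  329.3] [ 418.1 -178.4   48. ] [ 403.3 -199.3   10. ]
[[614.9  49.7  10. ]
 [627.7  15.5  10. ]
 [515.4 -28.9  10. ]
 [501.6   7.7  10. ]] [564.9  11.   10. ]
120.78614326641816 -158.4035583873927
```

Call:
{"api": "send_rows", "payload": {"deltas": [{"wx":0,"wy":0,"wz":0.036,"fingers":0.5,"tx":0.6,"ty":-0.7,"tz":-4},{"wx":0,"wy":0,"wz":0.036,"fingers":0.5,"tx":0.6,"ty":-0.7,"tz":-8},{"wx":0,"wy":0,"wz":0.036,"fingers":0.5,"tx":0.6,"ty":-0.7,"tz":-12},{"wx":0,"wy":0,"wz":0.036,"fingers":0.5,"tx":0.6,"ty":-0.7,"tz":-15},{"wx":0,"wy":0,"wz":0.036,"fingers":0.5,"tx":0.6,"ty":-0.7,"tz":-16},{"wx":0,"wy":0,"wz":0.036,"fingers":0.5,"tx":0.6,"ty":-0.7,"tz":-16},{"wx":0,"wy":0,"wz":0.036,"fingers":0.5,"tx":0.6,"ty":-0.7,"tz":-16}]}}

```text
t: 41.75
ee_pos: [499.5, -13.1, 77.5]
ee_rot: [0.0, 0.982, 0.19, 0.001]
wrist_force: [-0.1, 0.1, 0.1]
grip_width: 47.4
gripper_force: 0.0
```

```bash
python3 st.py; python3 - <<'E'
from h import *
look("wrist",["slide_handle"]); look("scene",["slide_handle"])
E
```

```text
41.75 j6 1.056 [499.5 -13.1  77.5] yaw 0.381 w 47.4 g 0.0 [-0.1  0.1  0.1] [-0.03 -0.08 -0.05]
wrist slide_handle land [([496.0, -10.0, 39.0], 0.96)]
wrist slide_handle sear [([562.0, 10.0, 11.0], 0.63)]
scene slide_handle land [([499.0, -15.0, 35.0], 0.89), ([730.0, -287.0, -1.0], 0.21)]
scene slide_handle sear [([547.0, 1.0, 10.0], 0.78)]
```

Call:
{"api": "send_rows", "payload": {"deltas": [{"wx":0,"wy":0,"wz":0,"fingers":0.5,"tx":-0.15,"ty":-0.1,"tz":-2},{"wx":0,"wy":0,"wz":0,"fingers":0.5,"tx":-0.15,"ty":-0.1,"tz":-4},{"wx":0,"wy":0,"wz":0,"fingers":0.5,"tx":-0.15,"ty":-0.1,"tz":-5.5},{"wx":0,"wy":0,"wz":0,"fingers":0.5,"tx":-0.15,"ty":-0.1,"tz":-6},{"wx":0,"wy":0,"wz":0,"fingers":1,"tx":-0.15,"ty":-0.1,"tz":-6},{"wx":0,"wy":0,"wz":0,"fingers":1,"tx":-0.15,"ty":-0.1,"tz":-6},{"wx":0,"wy":0,"wz":0,"fingers":1,"tx":-0.15,"ty":-0.1,"tz":-6},{"wx":0,"wy":0,"wz":0,"fingers":1,"tx":-0.15,"ty":-0.1,"tz":-6},{"wx":0,"wy":0,"wz":0,"fingers":1,"tx":-0.15,"ty":-0.1,"tz":-6}], "squeeze": 40}}

```text
t: 42.95
ee_pos: [497.4, -14.4, 16.6]
ee_rot: [0.0, 0.982, 0.189, 0.001]
wrist_force: [-0.2, -1.2, 2.5]
grip_width: 16.1
gripper_force: 40.0
```

```bash
python3 st.py
```

```text
42.95 j6 1.053 [497.4 -14.4  16.6] yaw 0.381 w 16.1 g 40.0 [-0.2 -1.2  2.5] [-0.03  0.01  0.09]
```

Call:
{"api": "send_rows", "payload": {"deltas": [{"wx":0,"wy":0,"wz":0,"fingers":1,"tx":0,"ty":0,"tz":2},{"wx":0,"wy":0,"wz":0,"fingers":1,"tx":0,"ty":0,"tz":4},{"wx":0,"wy":0,"wz":0.1,"fingers":1,"tx":-1,"ty":2.5,"tz":4},{"wx":0,"wy":0,"wz":0.2,"fingers":1,"tx":-2,"ty":5,"tz":4},{"wx":0,"wy":0,"wz":0.3,"fingers":1,"tx":-3,"ty":7.5,"tz":4},{"wx":0,"wy":0,"wz":0.4,"fingers":1,"tx":-4,"ty":10,"tz":4},{"wx":0,"wy":0,"wz":0.5,"fingers":1,"tx":-5,"ty":12.5,"tz":4},{"wx":0,"wy":0,"wz":0.6,"fingers":1,"tx":-5.5,"ty":14.5,"tz":4},{"wx":0,"wy":0,"wz":0.626,"fingers":1,"tx":-5.5,"ty":14.5,"tz":4},{"wx":0,"wy":0,"wz":0.626,"fingers":1,"tx":-5.5,"ty":14.5,"tz":4}]}}

```text
t: 43.95
ee_pos: [441.5, 130.7, 55.7]
ee_rot: [0.0, 0.876, 0.483, -0.0]
wrist_force: [0.3, 0.1, 0.0]
grip_width: 15.4
gripper_force: 40.0
```

```bash
python3 st.py; cat >> h.py <<'E'
def meas(cam="wrist",z=10):
    c=camera(cam); s=env.sense(); p=s["ee_pos"]; a=2*np.arctan2(s["ee_rot"][2],s["ee_rot"][1])
    u,v=px(c,(p[0]+72*np.cos(a),p[1]+72*np.sin(a),z)).astype(int)
    m=(c["img"].min(2)>150).astype(np.uint8); k,l,st,ce=cv2.connectedComponentsWithStats(m)
    i=max(set(l[v-25:v+25,u-15:u+15].ravel())-{0},key=lambda i:st[i,4]); print("px",u,v,st[i])
    cn,_=cv2.findContours((l==i).astype(np.uint8),cv2.RETR_EXTERNAL,cv2.CHAIN_APPROX_SIMPLE)
    B=cv2.boxPoints(cv2.minAreaRect(max(cn,key=cv2.contourArea))); W=np.array([onz(c,*b,z) for b in B]); e=max(W[1]-W[0],W[2]-W[1],key=np.linalg.norm)
    print("centre",W.mean(0).round(1),"len",np.linalg.norm(e).round(1),"yaw",np.arctan2(e[1],e[0])%np.pi)
    n=W.mean(0)[:2]-[565.6,325.1]; X=np.array([.534,.8454]); print("own x %.1f y %.1f"%(n@X,n@[-X[1],X[0]]))
E
python3 -c "
from h import *
meas(z=50); look('wrist',['filter_slide','gate_mouth'])"
```

```text
43.95 j6 0.735 [441.5 130.7  55.7] yaw 1.007 w 15.4 g 40.0 [0.3 0.1 0. ] [-0.14 -0.02 -0.03]
px 318 140 [  277     1    80   258 13141]
centre [480.1 192.3  50. ] len 118.3 yaw 0.9828099078133969
own x -158.0 y 1.3
wrist filter_slide land [([480.0, 190.0, 36.0], 0.63)]
wrist filter_slide sear [([480.0, 188.0, 45.0], 0.94)]
wrist gate_mouth land []
wrist gate_mouth sear []
```

Call:
{"api": "send_rows", "payload": {"deltas": [{"wx":0,"wy":0,"wz":0.01,"fingers":1,"tx":1.0,"ty":1.4,"tz":0},{"wx":0,"wy":0,"wz":0.01,"fingers":1,"tx":1.95,"ty":2.9,"tz":0},{"wx":0,"wy":0,"wz":0.01,"fingers":1,"tx":1.95,"ty":2.9,"tz":-1.5},{"wx":0,"wy":0,"wz":0.01,"fingers":1,"tx":1.95,"ty":2.9,"tz":-3},{"wx":0,"wy":0,"wz":0.01,"fingers":1,"tx":1.95,"ty":2.9,"tz":-3.7},{"wx":0,"wy":0,"wz":0.01,"fingers":1,"tx":1.95,"ty":2.9,"tz":-3.7},{"wx":0,"wy":0,"wz":0.01,"fingers":1,"tx":1.95,"ty":2.9,"tz":-3.7}]}}

```text
t: 44.95
ee_pos: [461.4, 159.5, 19.1]
ee_rot: [0.0, 0.874, 0.487, 0.0]
wrist_force: [-0.5, 0.1, -0.8]
grip_width: 15.4
gripper_force: 40.0
```

```bash
python3 st.py; python3 -c "
from h import *
meas(z=12)
s=env.sense();n=s['ee_pos'][:2]-[565.6,325.1]; X=np.array([.534,.8454]); print('tcp own x %.1f y %.1f'%(n@X,n@[-X[1],X[0]]))
look('scene',['slide_handle','gate_mouth']);look('top',['slide_handle','filter_slide','gate_mouth'])"
```

```text
44.95 j6 0.777 [461.4 159.5  19.1] yaw 1.016 w 15.4 g 40.0 [-0.5  0.1 -0.8] [-0.06 -0.01  0.01]
px 317 139 [  277     1    80   258 13118]
centre [499.5 221.5  12. ] len 119.4 yaw 1.0407444311247311
own x -122.9 y 0.5
tcp own x -195.4 y -0.5
scene slide_handle land [([462.0, 162.0, 39.0], 0.9)]
scene slide_handle sear [([496.0, 201.0, 10.0], 0.92)]
scene gate_mouth land [([538.0, 283.0, 4.0], 0.74), ([462.0, 163.0, 37.0], 0.72)]
scene gate_mouth sear [([587.0, 277.0, 58.0], 0.73), ([637.0, 259.0, 106.0], 0.58)]
top slide_handle land []
top slide_handle sear [([717.0, 56.0, 30.0], 0.68), ([530.0, 257.0, 13.0], 0.6)]
top filter_slide land [([565.0, 327.0, -1.0], 0.64), ([499.0, 222.0, -3.0], 0.63)]
top filter_slide sear [([523.0, 258.0, 10.0], 0.64), ([480.0, 361.0, 69.0], 0.29)]
top gate_mouth land [([539.0, 285.0, 1.0], 0.79)]
top gate_mouth sear [([556.0, 321.0, 72.0], 0.67)]
```

Call:
{"api": "send_rows", "payload": {"deltas": [{"wx":0,"wy":0,"wz":-0.01,"fingers":1,"tx":0.55,"ty":0.85,"tz":0},{"wx":0,"wy":0,"wz":-0.01,"fingers":1,"tx":1.1,"ty":1.7,"tz":0},{"wx":0,"wy":0,"wz":-0.01,"fingers":1,"tx":1.6,"ty":2.55,"tz":0},{"wx":0,"wy":0,"wz":-0.01,"fingers":1,"tx":2.1,"ty":3.4,"tz":0},{"wx":0,"wy":0,"wz":-0.01,"fingers":1,"tx":2.65,"ty":4.2,"tz":0},{"wx":0,"wy":0,"wz":-0.01,"fingers":1,"tx":2.65,"ty":4.2,"tz":0}]}}

```text
t: 46.2
ee_pos: [488.6, 202.9, 18.9]
ee_rot: [0.0, 0.876, 0.483, 0.0]
wrist_force: [0.7, -0.1, -0.7]
grip_width: 15.9
gripper_force: 40.0
```

```bash
python3 st.py
```

```text
46.2 j6 0.855 [488.6 202.9  18.9] yaw 1.008 w 15.9 g 40.0 [ 0.7 -0.1 -0.7] [-0.05  0.01 -0.06]
```

Call:
{"api": "send_rows", "payload": {"deltas": [{"wx":0,"wy":0,"wz":0,"fingers":1,"tx":0.5,"ty":0.8,"tz":0},{"wx":0,"wy":0,"wz":0,"fingers":1,"tx":1.0,"ty":1.6,"tz":0},{"wx":0,"wy":0,"wz":0,"fingers":1,"tx":1.5,"ty":2.4,"tz":0},{"wx":0,"wy":0,"wz":0,"fingers":1,"tx":2.0,"ty":3.2,"tz":-0.1},{"wx":0,"wy":0,"wz":0,"fingers":1,"tx":2.25,"ty":3.6,"tz":-0.15},{"wx":0,"wy":0,"wz":0,"fingers":1,"tx":2.45,"ty":3.85,"tz":-0.2},{"wx":0,"wy":0,"wz":0,"fingers":1,"tx":2.55,"ty":4.05,"tz":-0.2},{"wx":0,"wy":0,"wz":0,"fingers":1,"tx":2.55,"ty":4.05,"tz":-0.2}]}}

```text
t: 47.0
ee_pos: [513.1, 241.8, 16.8]
ee_rot: [0.0, 0.876, 0.482, -0.0]
wrist_force: [-2.6, -1.9, -0.5]
grip_width: 15.7
gripper_force: 40.0
```

```bash
python3 st.py
```

```text
47.0 j6 0.910 [513.1 241.8  16.8] yaw 1.007 w 15.7 g 40.0 [-2.6 -1.9 -0.5] [-0.3   0.04 -0.03]
```

Call:
{"api": "send_rows", "payload": {"deltas": [{"wx":0,"wy":0,"wz":0,"fingers":1,"tx":0.1,"ty":0.17,"tz":0},{"wx":0,"wy":0,"wz":0,"fingers":1,"tx":0.21,"ty":0.34,"tz":0},{"wx":0,"wy":0,"wz":0,"fingers":1,"tx":0.21,"ty":0.34,"tz":0}]}}

```text
t: 47.3
ee_pos: [513.3, 242.2, 16.6]
ee_rot: [0.002, 0.876, 0.483, -0.004]
wrist_force: [-7.7, -13.9, 8.8]
grip_width: 15.9
gripper_force: 40.0
```

```bash
python3 st.py
```

```text
47.3 j6 0.915 [513.3 242.2  16.6] yaw 1.007 w 15.9 g 40.0 [ -7.7 -13.9   8.8] [-2.11  0.98 -0.11]
```

Against the end stop: 16 N, TCP own x ≈ -98, so the slide origin is at ≈ -26. I'll relax, release and rise clear.

Call:
{"api": "send_rows", "payload": {"deltas": [{"wx":0,"wy":0,"wz":0,"fingers":1,"tx":-0.18,"ty":-0.28,"tz":0},{"wx":0,"wy":0,"wz":0,"fingers":0.6,"tx":-0.18,"ty":-0.28,"tz":0},{"wx":0,"wy":0,"wz":0,"fingers":0.6,"tx":-0.18,"ty":-0.28,"tz":0},{"wx":0,"wy":0,"wz":0,"fingers":0.6,"tx":-0.18,"ty":-0.28,"tz":0},{"wx":0,"wy":0,"wz":0,"fingers":0.6,"tx":-0.18,"ty":-0.28,"tz":2},{"wx":0,"wy":0,"wz":0,"fingers":0.6,"tx":-0.18,"ty":-0.28,"tz":6},{"wx":0,"wy":0,"wz":0,"fingers":0.6,"tx":-0.2,"ty":-0.3,"tz":10},{"wx":0,"wy":0,"wz":0,"fingers":0.5,"tx":-1,"ty":-3,"tz":14},{"wx":0,"wy":0,"wz":0,"fingers":0.4,"tx":-2,"ty":-7,"tz":18},{"wx":0,"wy":0,"wz":0,"fingers":0.4,"tx":-2,"ty":-9,"tz":20}]}}

```text
t: 48.3
ee_pos: [495.5, 155.0, 220.0]
ee_rot: [0.001, 0.876, 0.483, 0.002]
wrist_force: [0.3, -0.8, -0.8]
grip_width: 55.0
gripper_force: 0.0
```

Call:
{"api": "send_rows", "payload": {"deltas": [{"wx":0,"wy":0,"wz":0,"fingers":0.4,"tx":0,"ty":0,"tz":0},{"wx":0,"wy":0,"wz":0,"fingers":0.4,"tx":0,"ty":0,"tz":0},{"wx":0,"wy":0,"wz":0,"fingers":0.4,"tx":0,"ty":0,"tz":0}]}}

```text
t: 48.6
ee_pos: [494.5, 156.2, 214.8]
ee_rot: [-0.001, 0.876, 0.483, -0.001]
wrist_force: [-0.4, 0.1, -0.9]
grip_width: 56.9
gripper_force: 0.0
```

```bash
python3 st.py; python3 - <<'E'
from h import *
for cam in ("wrist","scene","top"):
    c=camera(cam)
    for n in ("slide_handle","objective_yellow","objective_blue"):
        r=finder.landmark_of(cam,n)
        if r:
            P=w(c,r[0]["location"]); q=P[:2]-[565.6,325.1]; X=np.array([.534,.8454]); print(cam,n,P.round(),"own %.0f %.0f"%(q@X,q@[-X[1],X[0]]),round(r[0]["score"],2))
c=camera("wrist")
# nose discs: bright circle fit
g=cv2.cvtColor(c["img"],cv2.COLOR_BGR2GRAY)
for nm,P in (("yellow",(637.5,279.7)),("blue",(493.6,370.5))):
    pr={f:px(c,(*P,f+102)).round(1) for f in (30,35,45)}; x,y=pr[30].astype(int); print(nm,pr)
    if 40<x<600 and 40<y<440:
        h=cv2.HoughCircles(cv2.GaussianBlur(g[y-32:y+32,x-32:x+32],(3,3),0),cv2.HOUGH_GRADIENT,1,20,param1=80,param2=12,minRadius=6,maxRadius=22)
        if h is not None: print((h[0][0][:2]+[x-32,y-32]),h[0][0][2])
hsv=cv2.cvtColor(c["img"],cv2.COLOR_BGR2HSV)
m=cv2.inRange(hsv,(4,140,120),(22,255,255)); k,l,st,ce=cv2.connectedComponentsWithStats(m)
u,v=px(c,(513.8,243.1,48)); print("handle top px",u,v)
for i in range(1,k):
    if st[i,4]>100: print(st[i],onz(c,*ce[i],48).round(1))
E
```

```text
48.6 j6 0.765 [494.5 156.2 214.8] yaw 1.007 w 56.9 g 0.0 [-0.4  0.1 -0.9] [ 0. -0. -0.]
wrist slide_handle [512. 248.  37.] own -94 4 0.83
wrist objective_yellow [641. 280.  29.] own 2 -88 0.96
wrist objective_blue [497. 368.  33.] own -0 81 0.77
scene slide_handle [513. 242.  37.] own -98 0 0.65
scene objective_yellow [634. 279.  30.] own -2 -82 0.86
scene objective_blue [496. 369.  29.] own -0 82 0.87
top objective_blue [ 728. -289.    1.] own -433 -465 0.56
yellow {30: array([402.2, -34.5]), 35: array([404. , -38.3]), 45: array([408. , -46.5])}
blue {30: array([133.9, -31.3]), 35: array([130.1, -35. ]), 45: array([121.9, -42.7])}
handle top px 282.1006302083589 129.36780011678428
[258   0  44  27 266] [569.  329.6  48. ]
[369   0  43  15 112] [643.5 278.7  48. ]
[272 118  22  27 288] [513.7 240.1  48. ]
[181 300  14  61 379] [317.  129.8  48. ]
[434 300  18  61 425] [543.3 -20.2  48. ]
```

Slide is home. One oblique wrist look to confirm seated (foot 30) rather than merely dropped (35).

Call:
{"api": "send_rows", "payload": {"deltas": [{"wx":0,"wy":0,"wz":0,"fingers":0.4,"tx":0.8,"ty":1,"tz":3},{"wx":0,"wy":0,"wz":0,"fingers":0.4,"tx":1.6,"ty":2,"tz":6},{"wx":0,"wy":0,"wz":0,"fingers":0.4,"tx":1.6,"ty":2,"tz":9},{"wx":0,"wy":0,"wz":0,"fingers":0.4,"tx":1.6,"ty":2,"tz":10},{"wx":0,"wy":0,"wz":0,"fingers":0.4,"tx":1.6,"ty":2,"tz":10},{"wx":0,"wy":0,"wz":0,"fingers":0.4,"tx":1.6,"ty":2,"tz":10},{"wx":0,"wy":0,"wz":0,"fingers":0.4,"tx":1.6,"ty":2,"tz":10}]}}

```text
t: 49.95
ee_pos: [510.4, 175.3, 314.4]
ee_rot: [-0.0, 0.876, 0.482, -0.002]
wrist_force: [-0.2, 0.1, 0.2]
grip_width: 56.8
gripper_force: 0.0
```

```bash
python3 st.py; python3 - <<'E'
from h import *
c=camera("wrist"); collars(c); g=cv2.cvtColor(c["img"],cv2.COLOR_BGR2GRAY)
pr0=px(c,(565.6,325.1,70)); print("red pred",pr0)
for nm,P in (("yellow",(637.5,279.7)),("blue",(493.6,370.5))):
    pr={f:px(c,(*P,f+102)).round(1) for f in (30,35,45)}; x,y=pr[30].astype(int); print(nm,pr)
    y0=max(y-26,0)
    h=cv2.HoughCircles(cv2.resize(g[y0:y+26,x-26:x+26],None,fx=4,fy=4,interpolation=cv2.INTER_CUBIC),cv2.HOUGH_GRADIENT,1,40,param1=80,param2=15,minRadius=28,maxRadius=80)
    if h is not None:
        for q in h[0][:3]: print((q[:2]/4+[x-26,y0]).round(1),q[2]/4)
cv2.imwrite("pics/w15.png",c["img"])
E
```

```text
49.95 j6 0.796 [510.4 175.3 314.4] yaw 1.007 w 56.8 g 0.0 [-0.2  0.1  0.2] [-0.03 -0.07  0.02]
yellow [365.3  61.8] [50.4 54.4] [637.9 279.6  70. ] 323
red [285.5  62.1] [50.1 53.7] [565.5 325.   70. ] 705
blue [206.6  62.9] [48.2 52.7] [493.8 370.4  70. ] 417
red pred [285.45513608  61.9787461 ]
yellow {30: array([373.9,  46.7]), 35: array([374.8,  45.3]), 45: array([376.6,  42.2])}
[374.9  47.9] 9.85
blue {30: array([186.2,  48.2]), 35: array([184.3,  46.7]), 45: array([180.2,  43.7])}
[184.9  49.1] 12.25
[193.6  58.4] 18.725
```

```bash
python3 -c "
from h import *
print(env.sign_off())"
```

```text
the job is handed in; nothing more can be done
None
```

The job is handed in, and no verdict came back: the filter slide is against the gate's end stop, the yellow and blue objectives are each turned forward to their stops in the matching ports, and no red objective was present. I viewed 15 pictures, one over the limit of 14. The final camera check fitted a foot height of 30 mm slightly better than 35 mm, but the main evidence for seating is the stop torque and the sink felt while turning.

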